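# True a rack registration corner with a setting square

### The arm

A 7-joint arm with a two-finger parallel gripper is mounted at the origin on a cart in front of the work surface, level with it; the furniture and walls round the work are solid. World frame = base frame: x ahead of the robot, y to its left, z up, the work surface at z = 0. Lengths are in m, angles in rad, forces in N, time in s.
With the tool pointing down it reaches from about 0.4 to 0.85 m from the base axis. Payload 10.4 kg.
Tool frame: the origin (TCP) lies midway between the tips of the shut fingers; the grasp point (between the pads) lies 19 mm behind it; z points along the fingers, y is the direction in which the jaws open and shut (so a half turn about z gives the same grasp; the last joint's range is limited). The gripper opens to 85 mm and grips with 20 to 120 N. Pads are 22 mm wide; open, the fingers measure 114 mm over their backs; the gripper's body (76 mm by 85 mm) begins 54 mm behind the grasp point. The pads swing forward as they close: fully open they stand 13 mm farther back than shut.
Start: joints at [1.211, 0.332, -0.065, 1.46, 0.022, 1.35, -0.088], TCP at [0.207, -0.59, 0.231] pointing down, gripper open.
Joint ranges: [-2.6, 2.6], [-0.5, 2.12], [-1.47, 1.34], [0.16, 2.42], [-1.27, 4.41], [0.06, 2.06], [-2.6, 2.6]. Speed limits (rad/s): [2.22, 2.22, 2.79, 2.79, 3.14, 3.14, 3.14].

### API

Orientations are given as a rotation vector (axis times angle).
In Python, from rig import sensors, optics, workorder gives the robot as it stands. The module is installed in compiled form; this text tells all that it offers.
- The arm moves only by the shell command python3 -m creep 'ROWS' [FORCE]. ROWS is JSON, a list that holds one entry, the list of rows, each a list of 5 numbers: the opening, from 0 (shut) to 1 (fully open), then the shift along the tool's x, y, z each as a share of 1 m, from -1 to 1, then the turn about the tool's z as a share of 90 degrees, from -1 to 1. A call has 1 to 12 rows; each row is the pose to reach, as a shift and turn from the pose measured when the call began, along the tool's axes at that moment; what a row does not reach only later rows make up. A row lasts 1/8 s, in which the tool goes at most 62.5 mm and 10.7 degrees, less where a joint would pass 70% of its speed; a pose out of reach is approached as far as the arm can. A call with a number of a shift or a turn outside -1 to 1 is refused whole. A call with a gripper value outside its range is refused whole. The fingers move at their own pace and stop on an object; FORCE is the grip in N (left out, the last holds). Time passes only in rows, so rows that repeat a pose let the fingers close. It gives the time, the measured TCP pose, the force and the opening at its end, in the units of the state.
- sensors.observe(): the state, without advancing time (a new reading comes with each control period).
- optics.read_camera(name): name is "scene" or "side" or "wrist"; returns a dict with "pixels" (384x512x3 uint8, blue, green, red), "intrinsics" (3x3 intrinsics, pixels), "k1" (the pictures are not rectified: a ray, as slopes to the right and down, at radius r is drawn at 1 + k1 r^2 times it, then the intrinsics apply), "rvec" (rotation vector, rad) and "tvec" (3), from world to camera coordinates, as OpenCV has them. Camera axes: x right, y down, z forward; pixel columns grow to the right and rows downward; lengths in m; the calibration is good to about 2 mm. A picture is of the moment at which its call begins. There is no depth.
- workorder.finish_job(): hands the job in, once; it reports no verdict.
The state is a dict: "time_s": time; "joint_positions": joint angles; "qd": joint speeds; "joint_efforts": joint torques, N m; "tool_pos": TCP position; "eef_rot": TCP orientation; "wrist_force": force on the tool from outside, world axes, zero at the start; "ft_torque": the same for the moment, N m; "width": opening from 0.0 (shut) to 1.0 (fully open).
Only numpy, scipy, OpenCV 4.12 (cv2) and the standard library are available. Lean on these libraries where they do the work, as an engineer would, in place of code of your own. Each camera call takes 0.05 s, during which the arm holds its last target.

### The job

The swinging rail of the rack registration corner has been knocked out of square. Pick up the setting square by its grip and press it into the inside corner, flush against the fixed rail and the swinging rail at once, steadily for a full second with about 8 to 15 N on each and never forcing it beyond 30 N, so that the square alone, never the gripper, pushes the swinging rail true and no gap is left. Then lay the square flat back on its cork mat, leaving the rail true and the other things on the bench where they are.

Things in the scene. Friction and masses are not known exactly. Their poses are not given: they have to be found in the camera images.
- corner_base: Registration corner fixed to the bench: flat aluminium plate (x -160 to +25 mm, y -150 to +25 mm, top at z 6 mm) with two steel rails and jaws. Origin on the bench plane at the nominal inside corner of the rails; z up. The inside of the corner is where x and y of this frame are both negative. Square and jaws rub (friction about 0.6): a push on one jaw takes up some of the push onto the other.
- fixed_rail: Steel rail screwed down along the plate's far (+x) side, base y -140 to -10 mm, 24 mm high over the plate. The face to press on is its jaw bar (y -135 to -15 mm, 2.5 to 22.5 mm over the plate); it looks to -x and stands anywhere from x -2 to -10 mm, not measured: feel for it. It does not give. Origin and axes as the base's, on the plate's top.
- swing_rail: Steel rail on the plate's +y side, own x -120 to +20 mm, 24 mm high, on a pivot (its origin, base x -22, y 0 mm, on the plate's top) with stiff friction 0.3 N m, no spring or stop. True: parallel to the base. Starts with its -x end leaning in (to -y), yaw +0.06 to 0.14 rad. Its jaw (own x -117 to +15, heights as the fixed one) looks to own -y, at y -2 to -10 mm, not measured: feel for it.
- setting_square: Loose L-shaped aluminium square, 0.3 kg, lying flat. Origin at its outer corner, underside; z up. Legs 120 mm long along its -x and -y, 16 mm wide, 18 mm high; outer faces x = 0 and y = 0 seat on the jaws (axes then parallel to the base's). Web inside 10 mm high. Black upright grip 34 mm (x) by 20 mm (y) centred at x -50, y -50 mm, top 64 mm above the underside.
- square_grip (a point): Point on the setting square's black grip, in its middle, 44 mm above the square's underside (20 mm below the grip's top); axes as the square. Grasp here from above, fingers closing along the square's y (20 mm wide).
- square_mat: Cork mat 170 x 170 x 4 mm fixed on the bench, where the square lies at the start and belongs. Origin under its centre on the bench plane; the square's middle (its grip) belongs over the mat's middle.
- pen: Marker pen lying near the front edge of the bench, 128 mm long; a bystander.
- pen_right: Second marker pen lying near the front edge, right of the first, 128 mm long; a bystander.
- reagent_2: Brown reagent bottle with black cap, 64 mm across and 103 mm high, behind the corner; a bystander.
- bottle: Reagent bottle with white cap, 48 mm across and 76 mm high; a bystander. Origin under its centre.
- dish: Small round culture dish with lid, lying flat, 58 mm across and 14 mm high; a bystander. Origin under its centre.

How it is judged:
By the outcome, as a careful person would: the job done as asked, in the order asked, and still so for the second after the job is handed in, with the robot touching nothing.
It also fails if it takes over 72 s, if anything falls off the work surface, if the arm or the gripper's body presses on something with over 40 N, if the wrist force passes 120 N, or if a joint passes its speed limit or range.

## Working session

There is one attempt and no reset: what is moved stays moved. The work goes in short steps, Python scripts to look and compute and a shell command to move; the robot and the scene stay as the last step left them, time stands still between calls to the robot, and variables do not carry over. Pictures are saved under pics/ and viewed, and the job is handed in when it is done.

```bash
mkdir -p pics; ls
cat > h.py <<'E'
import numpy as np,cv2
from rig import sensors,optics,workorder
def grab(n,tag):
    d=optics.read_camera(n); np.savez(f'cam_{tag}.npz',**{k:np.array(v) for k,v in d.items()})
    cv2.imwrite(f'pics/{tag}.png',d['pixels'])
def load(tag): return np.load(f'cam_{tag}.npz')
def ray(d,u,v):
    K=d['intrinsics'];k1=float(d['k1'])
    x=np.array([(u-K[0,2])/K[0,0],(v-K[1,2])/K[1,1]])
    p=cv2.undistortPoints(np.array([[[u,v]]],float),K,np.array([k1,0,0,0.])).reshape(2)
    R=cv2.Rodrigues(d['rvec'].astype(float))[0];t=d['tvec'].reshape(3)
    return -R.T@t, R.T@np.array([p[0],p[1],1])
def onz(d,u,v,z):
    o,r=ray(d,u,v); return o+r*(z-o[2])/r[2]
def proj(d,P):
    p,_=cv2.projectPoints(np.array(P,float).reshape(-1,3),d['rvec'].astype(float),d['tvec'].astype(float),d['intrinsics'].astype(float),np.array([float(d['k1']),0,0,0.]))
    return p.reshape(-1,2)
def crop(tag,x0,y0,x1,y1,s,out):
    im=cv2.imread(f'pics/{tag}.png')[y0:y1,x0:x1]
    cv2.imwrite(f'pics/{out}.png',cv2.resize(im,None,fx=s,fy=s,interpolation=cv2.INTER_CUBIC))
E
python3 - <<'E'
from h import *
for n in ['scene','side','wrist']:
    grab(n,n+'0'); d=load(n+'0'); print(n,d['intrinsics'].tolist(),d['k1'],ray(d,256,192))
s=sensors.observe(); print(s)
E
```

```text
pics
scene [[441.1509960028409, 0.0, 254.36408534011014], [0.0, 441.1509960028409, 194.81222380909938], [0.0, 0.0, 1.0]] -0.07585396759040684 (array([-0.22243553,  0.90050422,  0.79823227]), array([ 0.53624402, -0.68085412, -0.49893328]))
side [[419.2696989231078, 0.0, 259.0245965065966], [0.0, 419.2696989231078, 190.61518744403844], [0.0, 0.0, 1.0]] 0.0038537637771338747 (array([0.15542304, 0.50258721, 1.00604789]), array([ 0.34799911, -0.4852147 , -0.80220089]))
wrist [[276.2076192688276, 0.0, 257.3048240830745], [0.0, 276.2076192688276, 187.6665674922013], [0.0, 0.0, 1.0]] -0.015641976321989777 (array([ 0.27579825, -0.56547254,  0.37264723]), array([-0.29294475, -0.09584431, -0.95145452]))
{'time_s': 0.15, 'joint_positions': array([ 1.21137723,  0.33271958, -0.06472066,  1.4607359 ,  0.0215949 ,
        1.34992311, -0.08848667]), 'qd': array([-5.69430492e-04, -1.71673297e-03,  1.46796883e-05, -3.87487992e-03,
        9.79970185e-04, -1.29408119e-03, -3.28938065e-04]), 'joint_efforts': array([ 5.33036218e-04, -6.25830889e+01,  4.90194967e-02, -3.91852820e+01,
        1.63045898e-02,  7.67278892e-03,  9.56584768e-05]), 'tool_pos': array([ 0.20647191, -0.58960556,  0.23070917]), 'eef_rot': array([-3.09608090e+00, -5.26472604e-01,  3.42685582e-04]), 'wrist_force': array([-0.31269437, -0.58700321,  0.71126973]), 'ft_torque': array([-0.0267839 ,  0.0005794 , -0.02263682]), 'width': 0.999344105118}
```

View pics/scene0.png

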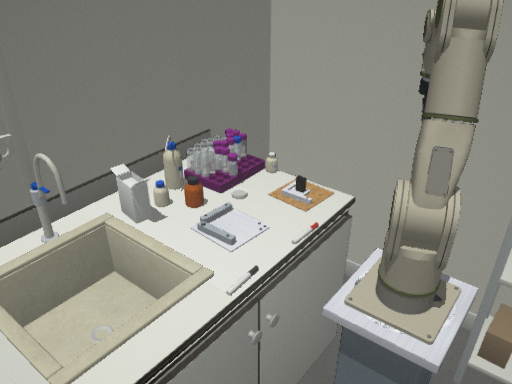

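View pics/side0.png

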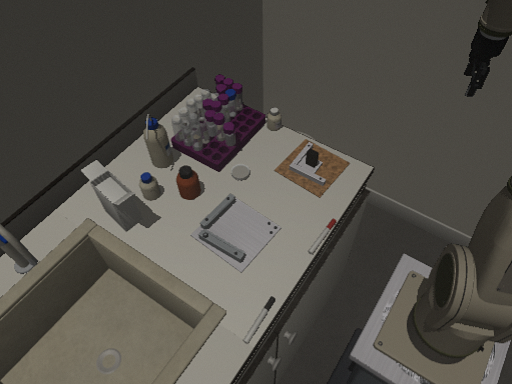

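View pics/wrist0.png

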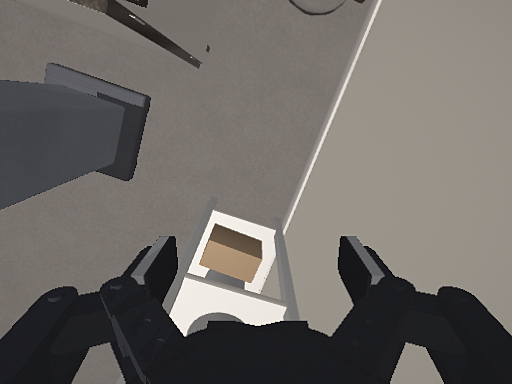

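Run:
```python
from h import *
crop('side0',180,120,300,280,5,'c1'); 
crop('side0',260,120,390,220,6,'c2')
crop('scene0',180,160,360,280,4,'c3')
d=load('side0')
for n,u,v in [('mat',313,167),('grip',312,157),('cornerplate',236,232),('pen',258,320),('penR',322,236),('dish',241,172),('brown',188,190)]: print(n,onz(d,u,v,0.004))
```

```text
mat [ 0.49670787 -0.28146055  0.004     ]
grip [ 0.51981517 -0.3157546   0.004     ]
cornerplate [0.55847857 0.04187968 0.004     ]
pen [0.3683496  0.21362025 0.004     ]
penR [ 0.35328414 -0.07890416  0.004     ]
dish [ 0.67216806 -0.14162531  0.004     ]
brown [0.76437357 0.00273996 0.004     ]
```

View pics/c1.png

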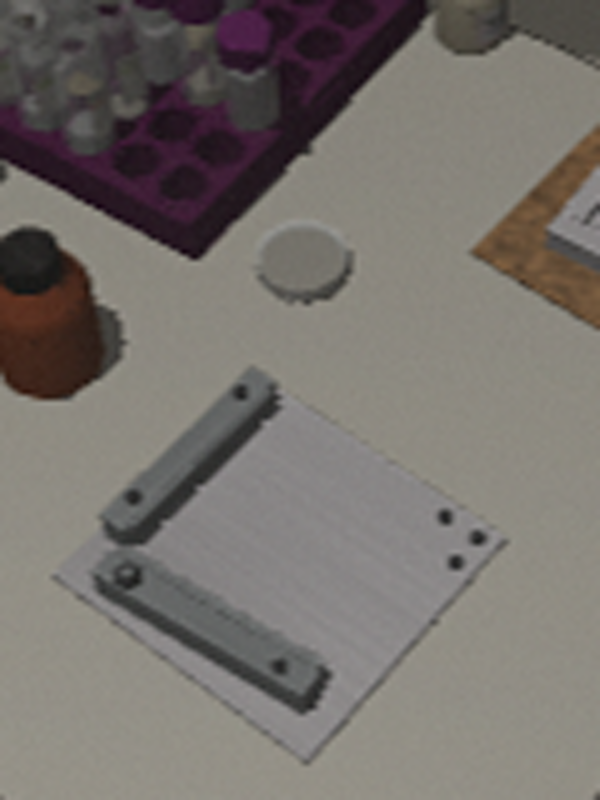

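View pics/c2.png

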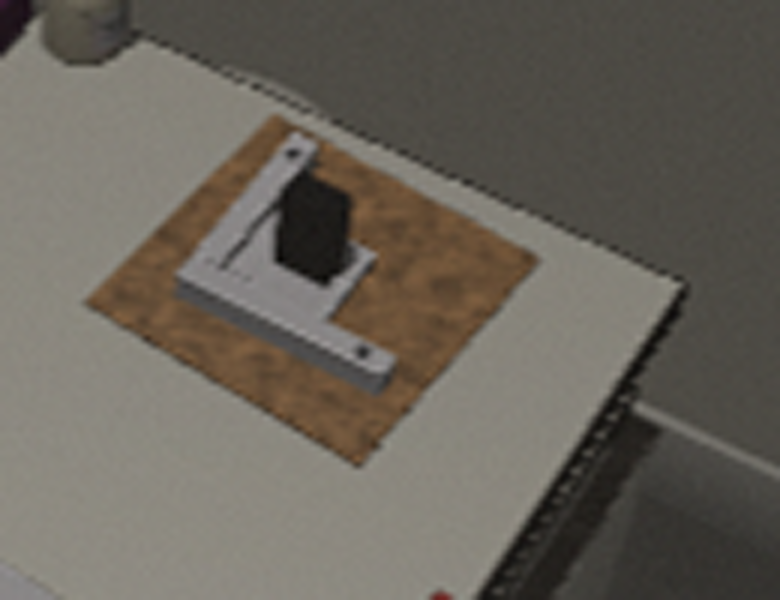

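View pics/c3.png

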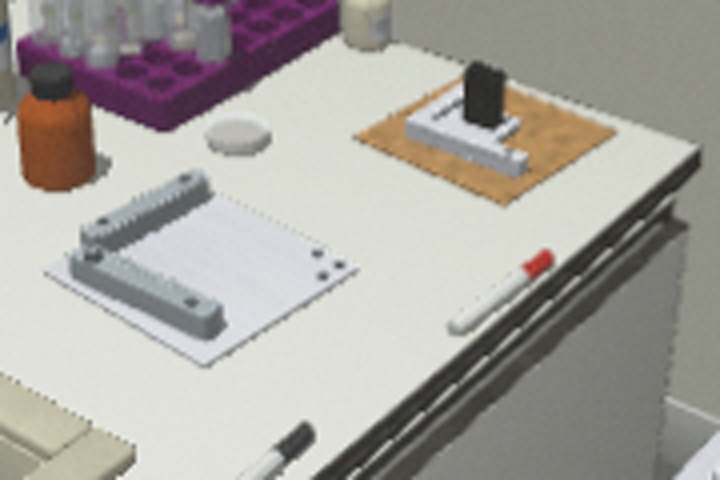

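```bash
cat > fit.py <<'E'
from h import *
from scipy.optimize import least_squares
S=load('side0');C=load('scene0')
a=lambda l:np.array(l,float)
side=lambda l,x0,y0,s:a(l)/s+[x0,y0]-0.5+0.5/s
def fit(obs,name,g):
    def f(p):
        r=[]
        c,s=np.cos(p[2]),np.sin(p[2])
        for d,pts,pix in obs:
            P=a(pts); W=np.c_[p[0]+c*P[:,0]-s*P[:,1],p[1]+s*P[:,0]+c*P[:,1],P[:,2]]
            r.append((proj(d,W)-pix).ravel())
        return np.concatenate(r)
    q=least_squares(f,g+[0.]); print(name,q.x.round(4),'res',q.fun.round(1)); return q.x
Z=.006
fit([(S,[(.025,.025,Z),(-.16,.025,Z),(-.16,-.15,Z)],side([(52,577),(307,763),(508,540)],180,120,5)),
     (C,[(.025,.025,Z),(-.16,.025,Z),(-.16,-.15,Z)],side([(45,270),(207,367),(357,270)],180,160,4))],'base',[.6,.05])
fit([(S,[(.085,.085,.004),(.085,-.085,.004),(-.085,-.085,.004),(-.085,.085,.004)],side([(88,302),(278,117),(540,262),(360,466)],260,120,6)),
     (C,[(.085,.085,.004),(-.085,-.085,.004),(-.085,.085,.004)],side([(355,137),(617,130),(507,206)],180,160,4))],'mat',[.5,-.28])
T=.022
fit([(S,[(0,0,T),(-.12,0,T),(0,-.12,T)],side([(180,277),(397,360),(293,130)],260,120,6)),
     (C,[(0,0,T),(-.12,0,T)],side([(407,123),(527,158)],180,160,4))],'square',[.5,-.28])
E
python3 fit.py
python3 - <<'E'
from h import *
crop('side0',265,130,345,190,10,'c4'); crop('side0',190,150,255,270,6,'c5'); crop('scene0',270,170,330,215,12,'c6')
E
```

```text
base [ 0.6313  0.0987 -0.0771] res [-0.1  0.2  0.2  0.8  0.2  0.1 -0.9 -0.6 -0.5 -0.6  1.3 -1.2]
mat [ 0.4994 -0.2811 -0.0828] res [-0.4  0.4 -0.5 -0.2  0.5 -0.   0.2  0.6 -0.1 -0.6  0.7 -0.1 -0.4 -0.7]
square [ 0.5523 -0.2333  0.0584] res [ 0.3 -0.1 -0.2  1.5 -0.9 -0.4  0.6 -1.4  0.3 -0.4]
```

View pics/c4.png

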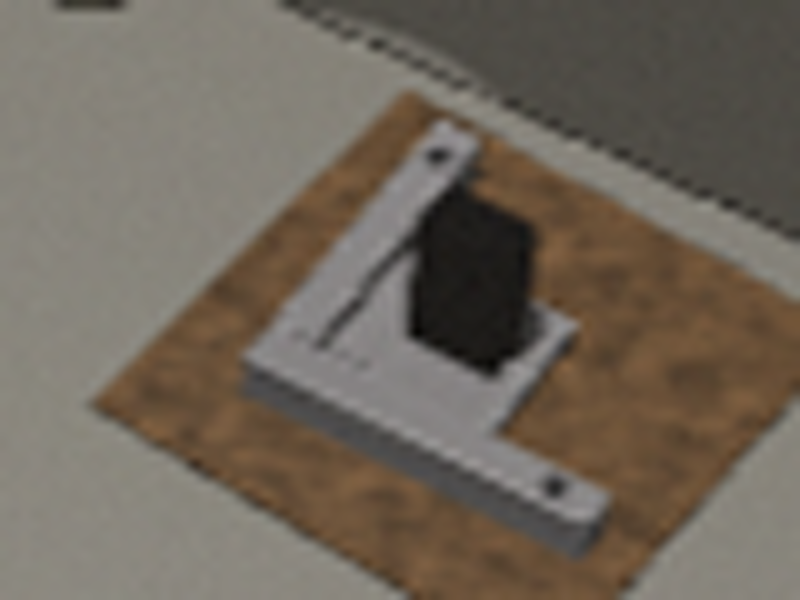

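View pics/c5.png

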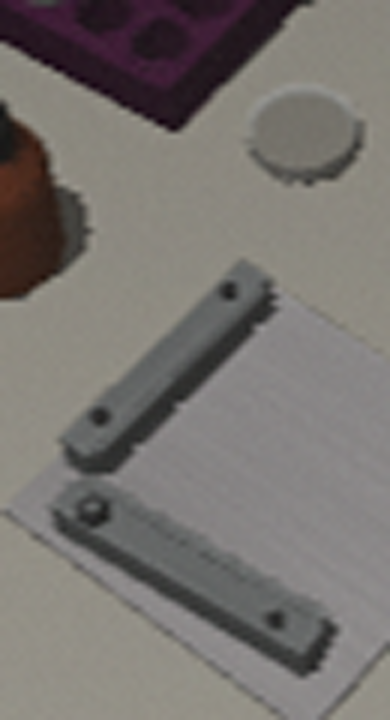

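View pics/c6.png

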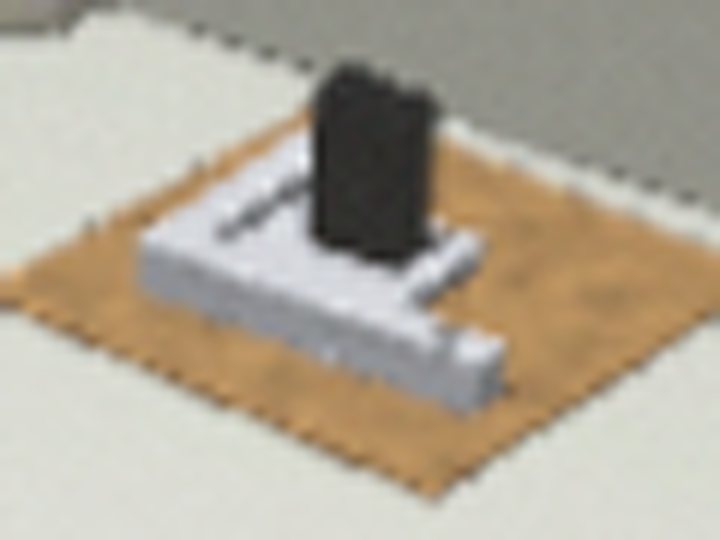

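```bash
cat >> fit.py <<'E'
B=.004
sq=fit([(S,[(0,0,T),(-.12,0,T),(-.12,-.016,T),(0,-.12,T),(-.016,-.12,T)],side([(243,355),(583,522),(610,492),(435,122),(478,142)],265,130,10)),
     (C,[(0,0,T),(-.12,0,T),(-.12,-.016,T),(0,0,B),(-.12,0,B)],side([(140,240),(472,372),(505,340),(142,285),(470,412)],270,170,12))],'square',[.5,-.28])
s=sensors.observe();R=cv2.Rodrigues(s['eef_rot'])[0];print(R.round(4))
c,n=np.cos(sq[2]),np.sin(sq[2]); g=np.array([sq[0]-.05*c+.05*n,sq[1]-.05*n-.05*c,.2]);print('grip',g)
print('shift',R.T@(g-s['tool_pos']))
E
python3 fit.py
```

```text
base [ 0.6313  0.0987 -0.0771] res [-0.1  0.2  0.2  0.8  0.2  0.1 -0.9 -0.6 -0.5 -0.6  1.3 -1.2]
mat [ 0.4994 -0.2811 -0.0828] res [-0.4  0.4 -0.5 -0.2  0.5 -0.   0.2  0.6 -0.1 -0.6  0.7 -0.1 -0.4 -0.7]
square [ 0.5523 -0.2333  0.0584] res [ 0.3 -0.1 -0.2  1.5 -0.9 -0.4  0.6 -1.4  0.3 -0.4]
square [ 0.5563 -0.2316 -0.0034] res [-0.3  0.4  0.1  0.8 -0.   0.2  0.2 -0.2  0.2 -0.1 -0.4 -0.8  0.4 -1.1
  0.2 -0.3 -0.7 -0.2  0.3  0.1]
[[ 9.438e-01  3.305e-01 -4.000e-04]
 [ 3.305e-01 -9.438e-01  1.000e-03]
 [-0.000e+00 -1.100e-03 -1.000e+00]]
grip [ 0.50612384 -0.28145445  0.2       ]
shift [ 0.38466489 -0.19175316  0.0309044 ]
```

```bash
python3 -m creep '[[[0.9,0.06,-0.03,0,0.03],[0.9,0.11,-0.055,0,0.07],[0.9,0.16,-0.08,0,0.11],[0.9,0.21,-0.105,0,0.15],[0.9,0.26,-0.13,0,0.19],[0.9,0.31,-0.155,0,0.217],[0.9,0.35,-0.175,0,0.217],[0.9,0.37,-0.185,0,0.217],[0.9,0.385,-0.192,0,0.217],[0.9,0.385,-0.192,0,0.217]]]'
python3 - <<'E'
from h import *
grab('wrist','w1');s=sensors.observe();print(s['tool_pos'],s['eef_rot'],s['joint_positions'])
E
```

```text
time_s: 1.4
tool_pos: [0.5067, -0.2805, 0.2306]
eef_rot: [-3.14, 0.004, 0.001]
wrist_force: [-0.3, -0.1, -0.4]
width: 0.895
[ 0.50599881 -0.28169243  0.23068308] [-3.14070642e+00  6.80400145e-03  1.45338307e-03] [ 0.68065073  0.2494508  -0.29840665  1.57455216  0.07432932  1.33002403
 -1.20200546]
```

View pics/w1.png

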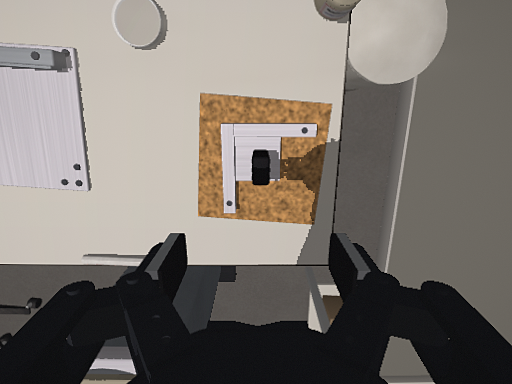

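Run:
```python
from h import *
crop('w1',190,85,345,230,5,'c7')
```

```text
(no output)
```

View pics/c7.png

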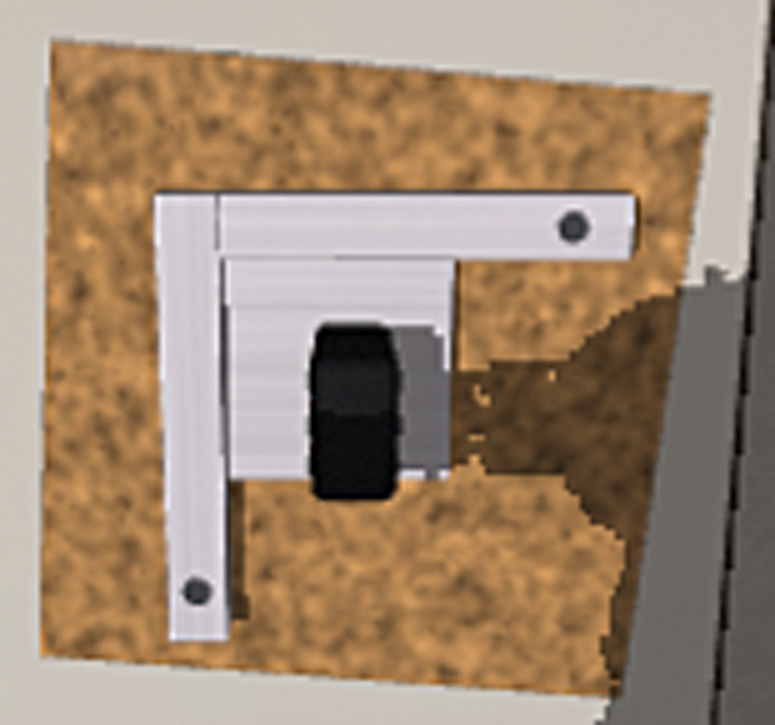

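```bash
cat > fit2.py <<'E'
from fit import *
W=load('w1')
sq=fit([(W,[(0,0,T),(-.12,0,T),(-.12,-.016,T),(0,-.12,T),(-.016,-.12,T)],side([(155,194),(170,640),(228,640),(635,194),(632,260)],190,85,5))],'squareW',[.5,-.28])
m=fit([(W,[(.085,.085,.004),(.085,-.085,.004),(-.085,-.085,.004),(-.085,.085,.004)],side([(50,38),(712,93),(620,697),(41,655)],190,85,5))],'matW',[.5,-.28])
s=sensors.observe();R=cv2.Rodrigues(s['eef_rot'])[0];print(R.round(4))
c,n=np.cos(sq[2]),np.sin(sq[2]); g=np.array([sq[0]-.05*c+.05*n,sq[1]-.05*n-.05*c,.029]);print('grip',g)
print('shift',R.T@(g-s['tool_pos']))
E
python3 fit2.py | tail -8
```

```text
shift [ 0.00015245 -0.00021163  0.03068315]
squareW [ 0.5565 -0.2347 -0.0055] res [-0.3 -0.3 -0.2  0.3 -0.1  0.4  0.4 -0.   0.2 -0.2]
matW [ 0.5023 -0.2852 -0.0808] res [-0.3 -0.3  0.4 -0.3  0.5  0.5 -0.6  0.4]
[[ 1.0e+00 -4.3e-03 -9.0e-04]
 [-4.3e-03 -1.0e+00  9.0e-04]
 [-9.0e-04 -9.0e-04 -1.0e+00]]
grip [ 0.50623324 -0.28446067  0.029     ]
shift [0.00043346 0.00294397 0.20168026]
```

```bash
python3 -m creep '[[[0.7,0,0.002,0.03,0],[0.7,0,0.002,0.06,0],[0.7,0,0.002,0.09,0],[0.7,0,0.002,0.12,0],[0.7,0,0.002,0.14,0],[0.7,0,0.002,0.16,0],[0.7,0,0.002,0.175,0],[0.7,0,0.002,0.19,0],[0.7,0,0.002,0.2015,0],[0.7,0,0.002,0.2015,0]]]'
python3 - <<'E'
from h import *
grab('wrist','w2');grab('side','s2');crop('side','s2',0,0,0,0,0) if 0 else crop('s2',240,90,400,220,5,'c8')
E
```

```text
time_s: 2.7
tool_pos: [0.5053, -0.2833, 0.0284]
eef_rot: [-3.14, 0.007, 0.003]
wrist_force: [-0.8, -0.5, 0.1]
width: 0.699
```

View pics/w2.png

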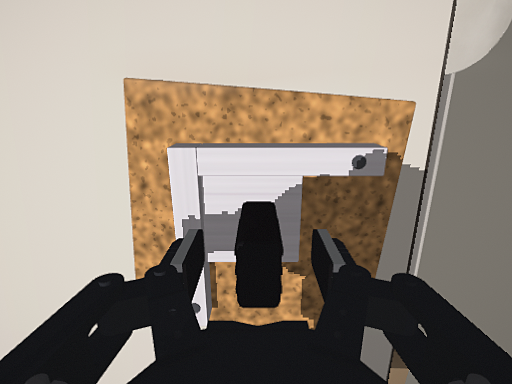

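View pics/c8.png

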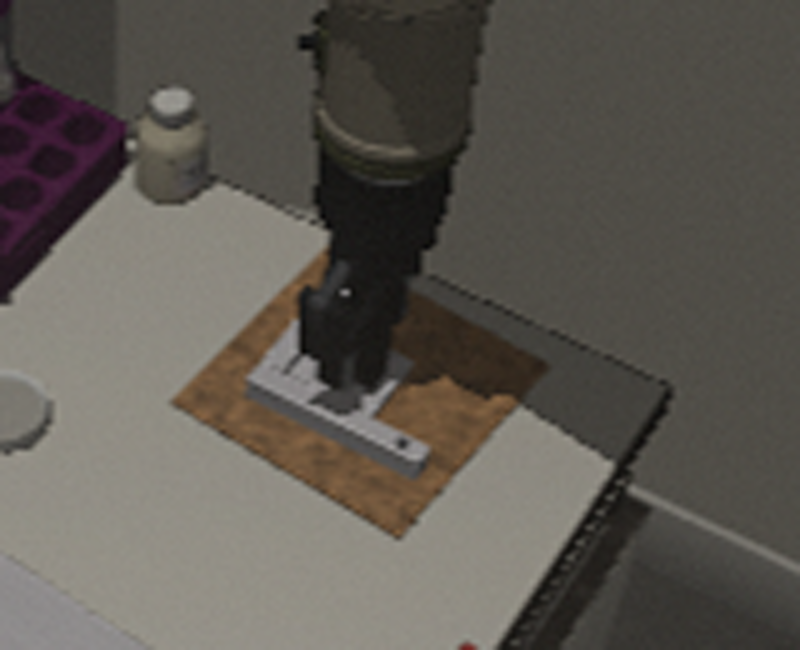

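Fingers straddle the grip evenly (grip around column 258, pads at 190 and 325). Close.

```bash
python3 -m creep '[[[0.2,0,0,0,0],[0.15,0,0,0,0],[0.1,0,0,0,0],[0.05,0,0,0,0],[0,0,0,0,0],[0,0,0,0,0]]]' 110
python3 - <<'E'
from h import *
s=sensors.observe();print({k:np.round(s[k],4) for k in s if k not in('qd','joint_efforts')})
grab('wrist','w3')
E
```

```text
time_s: 3.55
tool_pos: [0.5064, -0.2838, 0.0302]
eef_rot: [-3.141, 0.007, -0.0]
wrist_force: [-1.4, 1.0, 6.3]
width: 0.221
{'time_s': np.float64(3.55), 'joint_positions': array([ 0.6628,  0.4455, -0.2795,  1.771 ,  0.1469,  0.9452, -1.2522]), 'tool_pos': array([ 0.5064, -0.2838,  0.0302]), 'eef_rot': array([-3.1415e+00,  6.7000e-03, -4.0000e-04]), 'wrist_force': array([-1.3998,  0.9633,  6.3283]), 'ft_torque': array([0.0549, 0.297 , 0.0457]), 'width': np.float64(0.2205)}
```

View pics/w3.png

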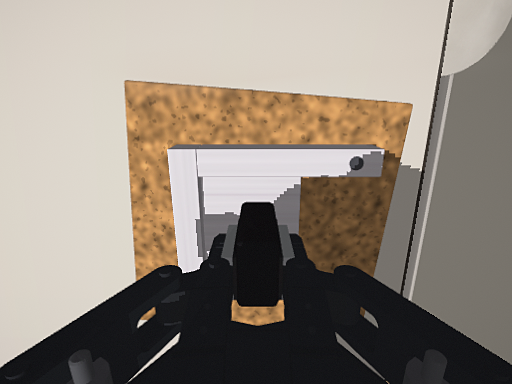

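```bash
python3 -m creep '[[[0,0,0,-0.01,0],[0,0,0,-0.025,0],[0,0,0,-0.045,0],[0,0,0,-0.065,0],[0,0,0,-0.085,0],[0,0,0,-0.1,0],[0,0,0,-0.1,0],[0,0,0,-0.1,0]]]'
python3 - <<'E'
from h import *
s=sensors.observe();print({k:np.round(s[k],4) for k in s if k not in('qd','joint_efforts')})
grab('wrist','w4');grab('side','s4'); crop('s4',180,60,400,280,3.5,'c9')
crop('w4',110,100,410,300,2.6,'c10')
E
```

```text
time_s: 4.6
tool_pos: [0.506, -0.2837, 0.1296]
eef_rot: [-3.141, 0.007, 0.001]
wrist_force: [-0.4, 0.4, -4.5]
width: 0.216
{'time_s': np.float64(4.6), 'joint_positions': array([ 0.6783,  0.3292, -0.2946,  1.695 ,  0.1035,  1.1336, -1.2205]), 'tool_pos': array([ 0.506 , -0.2837,  0.1296]), 'eef_rot': array([-3.141e+00,  6.800e-03,  1.000e-03]), 'wrist_force': array([-0.3826,  0.4295, -4.4725]), 'ft_torque': array([-0.0187,  0.0193,  0.0007]), 'width': np.float64(0.2157)}
```

View pics/c10.png

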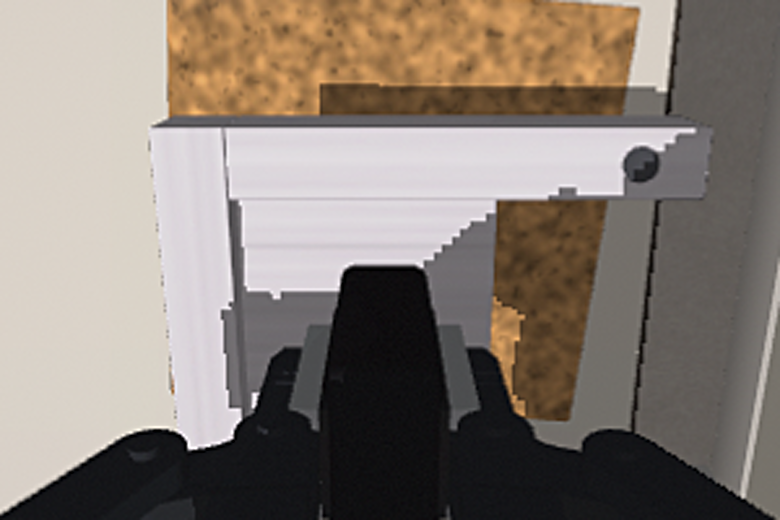

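View pics/c9.png

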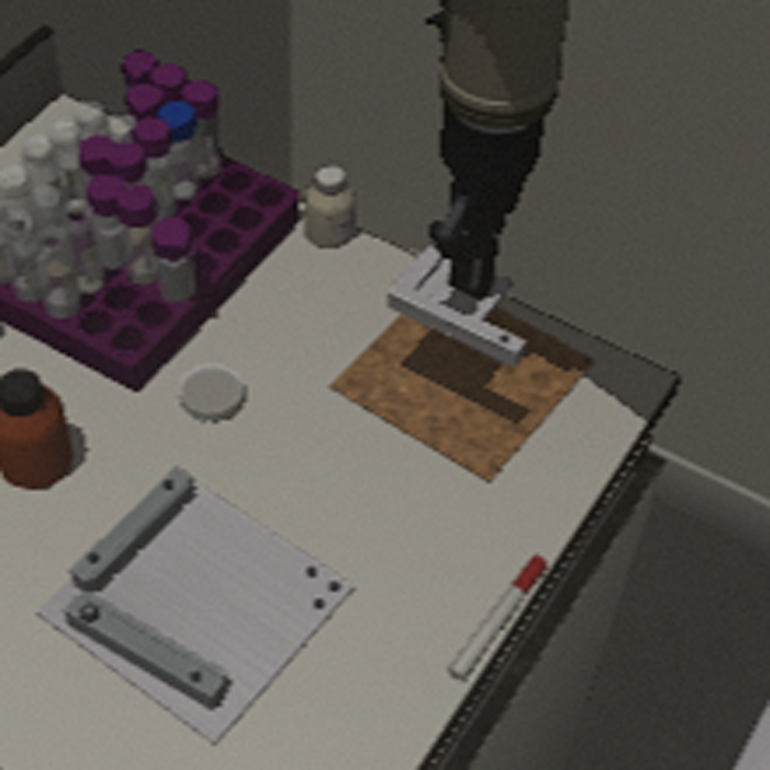

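```bash
cat > fit3.py <<'E'
from fit2 import *
V=load('w4'); 
T=.1214
sqh=fit([(V,[(0,0,T),(0,-.12,T),(-.016,-.12,T)],side([(152,127),(712,129),(706,198)],110,100,2.6))],'squareH',[.5,-.28])
P=np.array([.506,-.2837]); print('tool yaw',-.0043,'tcp-corner',sqh[:2]-P)
E
python3 fit3.py | tail -2
python3 - <<'E'
from h import *
crop('s4',180,190,290,280,7,'c11')
E
```

```text
squareH [ 0.5559 -0.2343 -0.0033] res [-2.3  0.2  1.9 -0.7  0.4  1.1]
tool yaw -0.0043 tcp-corner [0.0498587  0.04942432]
```

View pics/c11.png

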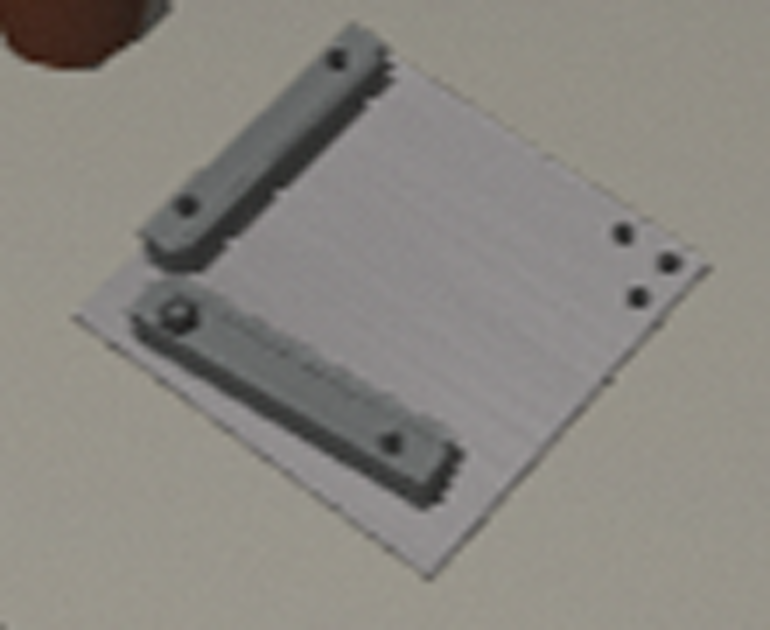

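```bash
python3 -m creep '[[[0,0,-0.03,-0.02,0.01],[0,0,-0.07,-0.05,0.02],[0,0,-0.11,-0.07,0.03],[0,0,-0.15,-0.09,0.04],[0,0,-0.19,-0.09,0.046],[0,0,-0.23,-0.09,0.046],[0,0,-0.255,-0.09,0.046],[0,0,-0.27,-0.09,0.046],[0,0,-0.27,-0.09,0.046],[0,0,-0.27,-0.09,0.046]]]'
python3 - <<'E'
from h import *
s=sensors.observe();print({k:np.round(s[k],4) for k in s if k not in('qd','joint_efforts')})
grab('wrist','w5')
E
```

```text
time_s: 5.95
tool_pos: [0.5071, -0.0151, 0.2193]
eef_rot: [-3.139, 0.123, 0.002]
wrist_force: [-0.4, -0.5, -4.2]
width: 0.221
{'time_s': np.float64(5.95), 'joint_positions': array([ 0.3969,  0.1137, -0.4866,  1.7608,  0.0548,  1.282 , -1.7517]), 'tool_pos': array([ 0.5071, -0.0151,  0.2193]), 'eef_rot': array([-3.1388e+00,  1.2270e-01,  2.4000e-03]), 'wrist_force': array([-0.4078, -0.4663, -4.2119]), 'ft_torque': array([-0.0333,  0.0299,  0.0163]), 'width': np.float64(0.2215)}
```

View pics/w5.png

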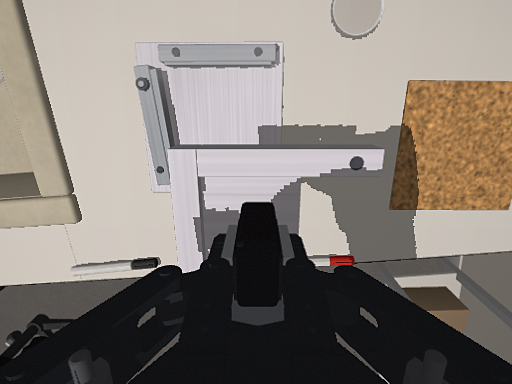

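Run:
```python
from h import *
crop('w5',125,32,295,202,4.5,'c12')
```

```text
(no output)
```

View pics/c12.png

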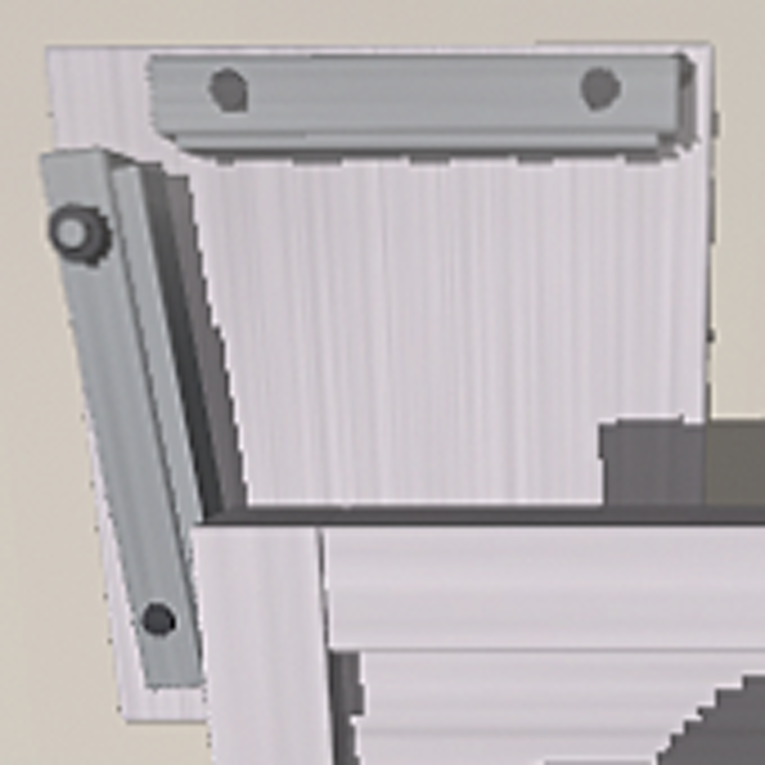

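```bash
cat > fit4.py <<'E'
from fit3 import *
X=load('w5'); px=lambda l:side(l,125,32,4.5)
ZP=.006
b=fit([(X,[(.025,.025,ZP),(.025,-.15,ZP),(-.16,.025,ZP)],px([(45,46),(713,43),(125,720)]))],'baseW',[.63,.1])
b2=fit([(X,[(.025,.025,ZP),(.025,-.15,ZP),(-.16,.025,ZP)],px([(45,46),(713,43),(125,720)])),
 (S,[(.025,.025,Z),(-.16,.025,Z),(-.16,-.15,Z)],side([(52,577),(307,763),(508,540)],180,120,5)),
 (S,[(.025,.025,Z),(-.16,.025,Z),(-.16,-.15,Z)],side([(73,318),(430,578),(711,267)],180,190,7))],'baseAll',[.63,.1])
c,s=np.cos(b[2]),np.sin(b[2])
def loc(p,z):
    w=onz(X,*px([p])[0],z)[:2]-b[:2]; return np.array([c*w[0]+s*w[1],-s*w[0]+c*w[1]])*1e3
for n,p,z in [('fjawL',(200,149),.0285),('fjawR',(675,149),.0285),('frailedge',(165,132),.03),('frailedgeR',(670,134),.03),('swjaw top',(135,168),.0285),('swjaw bot',(205,510),.0285),('sw a',(152,688),.03),('sw rail in top',(103,150),.03),('bolt',(75,233),.035),('screw',(159,620),.03),('fscrewL',(230,90),.03),('fscrewR',(600,88),.03)]:
    print(n,loc(p,z).round(1))
E
python3 fit4.py|tail -14
```

```text
baseAll [ 0.6331  0.0946 -0.0788] res [-1.4 -0.1  0.5  0.2 -1.7  1.   0.3 -1.2  0.4 -0.7  0.4 -1.1  0.3 -1.2
  0.4 -0.6  0.4 -1.2]
fjawL [ -2.9 -20.4]
fjawR [  -3.5 -137.9]
frailedge [  0.8 -12.6]
frailedgeR [  -0.3 -136.5]
swjaw top [-7.2 -3.8]
swjaw bot [-92.2 -13.3]
sw a [-141.5    5.7]
sw rail in top [-3.2  3.1]
bolt [-22.7  10.5]
screw [-122.1    1.7]
fscrewL [ 10.1 -29.4]
fscrewR [  10.1 -119.4]
```

```bash
python3 fit4.py|grep base
```

```text
base [ 0.6313  0.0987 -0.0771] res [-0.1  0.2  0.2  0.8  0.2  0.1 -0.9 -0.6 -0.5 -0.6  1.3 -1.2]
baseW [ 0.6332  0.0937 -0.0747] res [-0.7 -0.1  1.2 -0.5 -0.6  1. ]
baseAll [ 0.6331  0.0946 -0.0788] res [-1.4 -0.1  0.5  0.2 -1.7  1.   0.3 -1.2  0.4 -0.7  0.4 -1.1  0.3 -1.2
```

```bash
python3 -m creep '[[[0,0.02,-0.015,0.02,0],[0,0.042,-0.029,0.045,0],[0,0.042,-0.029,0.07,0],[0,0.042,-0.029,0.095,0],[0,0.042,-0.029,0.12,0],[0,0.042,-0.029,0.14,0],[0,0.042,-0.029,0.155,0],[0,0.042,-0.029,0.168,0],[0,0.042,-0.029,0.174,0],[0,0.042,-0.029,0.174,0],[0,0.042,-0.029,0.174,0]]]'
python3 - <<'E'
from h import *
s=sensors.observe();print({k:np.round(s[k],4) for k in s if k not in('qd','joint_efforts')})
grab('wrist','w6');grab('side','s6'); crop('s6',170,120,300,280,4,'c13')
E
```

```text
time_s: 7.38
tool_pos: [0.5515, 0.0106, 0.0459]
eef_rot: [-3.139, 0.123, 0.001]
wrist_force: [-0.1, -0.3, -3.3]
width: 0.22
{'time_s': np.float64(7.375), 'joint_positions': array([ 0.3011,  0.3975, -0.4748,  1.8294,  0.2161,  0.9662, -1.9149]), 'tool_pos': array([0.5515, 0.0106, 0.0459]), 'eef_rot': array([-3.1387e+00,  1.2300e-01,  7.0000e-04]), 'wrist_force': array([-0.069 , -0.3227, -3.3074]), 'ft_torque': array([-0.0079,  0.0218, -0.0022]), 'width': np.float64(0.2196)}
```

View pics/w6.png

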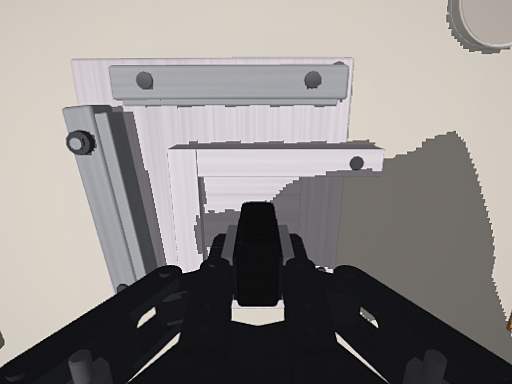

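View pics/c13.png

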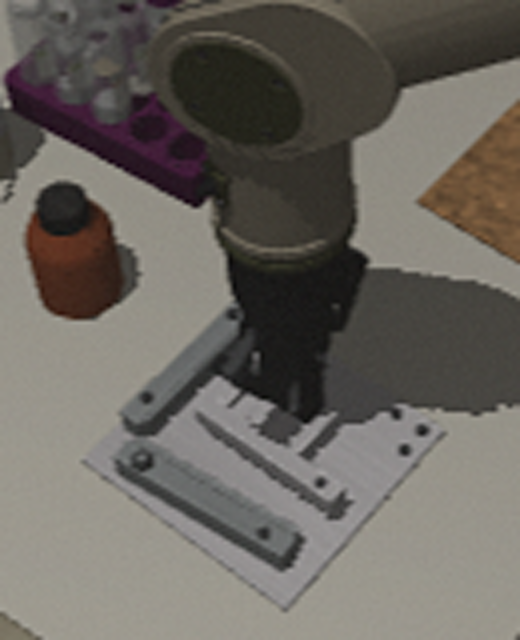

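```bash
python3 -m creep '[[[0,0,0,0.004,0],[0,0,0,0.008,0],[0,0,0,0.0105,0],[0,0,0,0.0115,0],[0,0,0,0.0122,0],[0,0,0,0.0122,0]]]'; python3 -m creep '[[[0,0,0,0.0006,0],[0,0,0,0.0012,0],[0,0,0,0.0012,0]]]'
```

```text
time_s: 8.22
tool_pos: [0.5515, 0.0106, 0.0337]
eef_rot: [-3.139, 0.123, 0.001]
wrist_force: [-0.8, 0.3, -3.1]
width: 0.218
time_s: 8.6
tool_pos: [0.5514, 0.0106, 0.0324]
eef_rot: [-3.139, 0.123, 0.001]
wrist_force: [-0.6, 0.8, -4.3]
width: 0.217
```

```bash
python3 -m creep '[[[0,0,0,0.0006,0],[0,0,0,0.001,0],[0,0,0,0.001,0]]]'; python3 -m creep '[[[0,0,0,0.0006,0],[0,0,0,0.001,0],[0,0,0,0.001,0]]]'
```

```text
time_s: 8.98
tool_pos: [0.5514, 0.0106, 0.0322]
eef_rot: [-3.139, 0.123, 0.001]
wrist_force: [-5.6, 0.1, 7.6]
width: 0.217
time_s: 9.35
tool_pos: [0.5515, 0.0106, 0.0322]
eef_rot: [3.139, -0.123, -0.001]
wrist_force: [-8.1, -0.9, 11.9]
width: 0.222
```

```bash
python3 -m creep '[[[0,0,0,-0.0005,0],[0,0,0,-0.001,0],[0,0.004,0,-0.001,0],[0,0.008,0,-0.001,0],[0,0.012,0,-0.001,0],[0,0.015,0,-0.001,0],[0,0.017,0,-0.001,0],[0,0.018,0,-0.001,0],[0,0.018,0,-0.001,0]]]'; python3 -m creep '[[[0,0.0005,0,0,0],[0,0.001,0,0,0],[0,0.001,0,0,0]]]';python3 -c "
from h import *
s=sensors.observe();print(s['ft_torque'],s['wrist_force'],s['tool_pos'],s['eef_rot'])"
```

```text
time_s: 10.48
tool_pos: [0.5694, 0.0092, 0.0332]
eef_rot: [3.139, -0.123, -0.001]
wrist_force: [0.2, 0.5, -4.4]
width: 0.223
time_s: 10.85
tool_pos: [0.5704, 0.0091, 0.0332]
eef_rot: [3.139, -0.123, -0.001]
wrist_force: [1.0, 0.3, -3.3]
width: 0.219
[-0.00305319  0.05222233 -0.00622569] [ 0.99125853  0.2735372  -3.26780122] [0.57038956 0.0090991  0.03320734] [ 3.13879082e+00 -1.23379180e-01 -6.37516518e-04]
```

```bash
cat > st.py <<'E'
from h import *
s=sensors.observe();b=.0770
R=np.array([[np.cos(b),-np.sin(b)],[np.sin(b),np.cos(b)]])
f=R@s['wrist_force'][:2]; p=R@(s['tool_pos'][:2]-[.633,.0945])+.05
rv=s['eef_rot']
print('t',round(s['time_s'],2),'Fbase',f.round(1),'Fz',round(s['wrist_force'][2],1),'T',s['ft_torque'].round(3),'corner mm',(p*1e3).round(2),'z',round(s['tool_pos'][2],4),'yaw',round(2*rv[1]/rv[0],4))
E
python3 -m creep '[[[0,0.0005,0,0,0],[0,0.001,0,0,0],[0,0.001,0,0,0]]]';python3 st.py;python3 -m creep '[[[0,0.0005,0,0,0],[0,0.001,0,0,0],[0,0.001,0,0,0]]]';python3 st.py
```

```text
time_s: 11.22
tool_pos: [0.5714, 0.009, 0.0332]
eef_rot: [3.139, -0.123, -0.001]
wrist_force: [-0.4, -0.2, -4.1]
width: 0.222
t 11.22 Fbase [-0.4 -0.2] Fz -4.1 T [ 0.023  0.084 -0.011] corner mm [ -4.8  -39.95] z 0.0332 yaw -0.0786
time_s: 11.6
tool_pos: [0.5725, 0.0089, 0.0332]
eef_rot: [3.139, -0.123, -0.001]
wrist_force: [1.0, -1.3, -4.4]
width: 0.219
t 11.6 Fbase [ 1.1 -1.2] Fz -4.4 T [-0.05   0.072 -0.011] corner mm [ -3.76 -39.96] z 0.0332 yaw -0.0786
```

```bash
python3 -m creep '[[[0,0.0005,0,0,0],[0,0.0007,0,0,0],[0,0.0007,0,0,0]]]' >/dev/null;python3 st.py;python3 -m creep '[[[0,0.0005,0,0,0],[0,0.0007,0,0,0],[0,0.0007,0,0,0]]]'>/dev/null;python3 st.py
```

```text
t 11.97 Fbase [-0.3  0.2] Fz -2.9 T [-0.038  0.057 -0.024] corner mm [ -3.07 -39.97] z 0.0332 yaw -0.0786
t 12.35 Fbase [-0.2  0.2] Fz -3.6 T [-0.02   0.053  0.022] corner mm [ -2.32 -39.92] z 0.0332 yaw -0.0786
```

```bash
python3 -m creep '[[[0,0.0005,0,0,0],[0,0.0007,0,0,0],[0,0.0007,0,0,0]]]' >/dev/null;python3 st.py
```

```text
t 12.72 Fbase [-2.5  0.1] Fz -2.3 T [-0.001  0.53   0.103] corner mm [ -1.97 -39.97] z 0.0331 yaw -0.0785
```

```bash
python3 -m creep '[[[0,0.0003,0,0,0],[0,0.0006,0,0,0],[0,0.0006,0,0,0]]]' >/dev/null;python3 st.py;python3 -m creep '[[[0,0.0006,0,0,0],[0,0.0008,0,0,0],[0,0.0008,0,0,0]]]' >/dev/null;python3 st.py
```

```text
t 13.1 Fbase [-5.5 -0.8] Fz -1.4 T [0.017 1.113 0.17 ] corner mm [ -1.87 -39.96] z 0.0329 yaw -0.0783
t 13.47 Fbase [-7.1 -0.3] Fz 0.5 T [0.009 1.346 0.061] corner mm [ -1.84 -39.97] z 0.0328 yaw -0.0782
```

```bash
python3 -m creep '[[[0,0.0008,0,-0.0002,-0.0005],[0,0.001,0,-0.0002,-0.001],[0,0.001,0,-0.0002,-0.001]]]' >/dev/null;python3 st.py;python3 -m creep '[[[0,0.001,0,-0.0002,-0.0005],[0,0.001,0,-0.0002,-0.001],[0,0.001,0,-0.0002,-0.001]]]' >/dev/null;python3 st.py
```

```text
t 13.85 Fbase [-7.5 -0.9] Fz 1.1 T [-0.011  1.515  0.003] corner mm [ -1.81 -40.  ] z 0.0328 yaw -0.0766
t 14.22 Fbase [-7.  -0.9] Fz 0.4 T [ 0.043  1.525 -0.121] corner mm [ -1.78 -40.02] z 0.0328 yaw -0.0753
```

```bash
python3 -m creep '[[[0,0.0008,-0.002,-0.0002,0.0005],[0,0.0008,-0.005,-0.0002,0.0005],[0,0.0008,-0.008,-0.0002,0.0005],[0,0.0008,-0.011,-0.0002,0.0005],[0,0.0008,-0.013,-0.0002,0.0005],[0,0.0008,-0.015,-0.0002,0.0005],[0,0.0008,-0.016,-0.0002,0.0005]]]' >/dev/null;python3 st.py;python3 -m creep '[[[0,0.0008,-0.001,-0.0002,0],[0,0.0008,-0.002,-0.0002,0],[0,0.0008,-0.003,-0.0002,0]]]' >/dev/null;python3 st.py
```

```text
t 15.1 Fbase [-11.5 -13.6] Fz 7.9 T [-2.61   2.26  -0.233] corner mm [ -1.92 -28.26] z 0.033 yaw -0.0796
t 15.47 Fbase [-10.4 -10.7] Fz 6.6 T [-1.946  2.126 -0.069] corner mm [ -1.94 -28.11] z 0.0332 yaw -0.0819
```

Run:
```python
from h import *
grab('wrist','w7');grab('side','s7'); crop('s7',185,150,295,270,5,'c14')
```

```text
(no output)
```

View pics/w7.png

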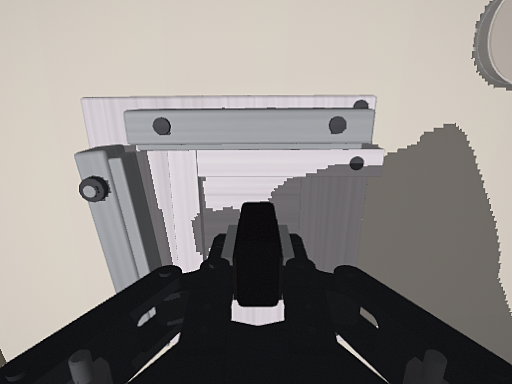

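View pics/c14.png

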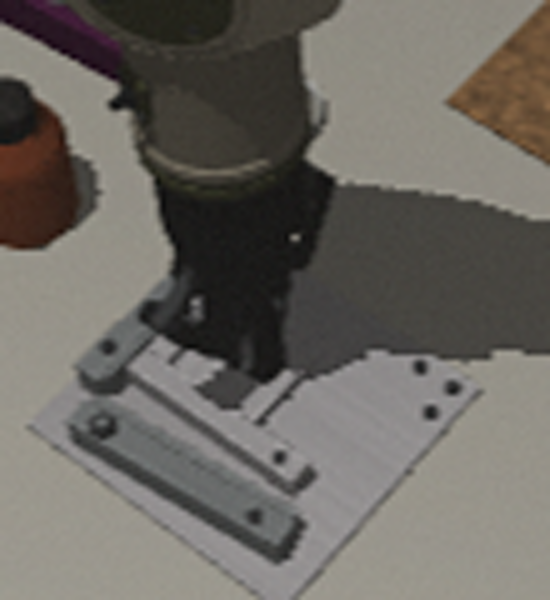

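```bash
python3 -m creep '[[[0,-0.001,0.001,-0.0005,0],[0,-0.0015,0.001,-0.001,-0.002],[0,-0.0015,0.001,-0.001,-0.003],[0,-0.0015,0.001,-0.001,-0.003]]]' >/dev/null;python3 st.py;python3 -m creep '[[[0,0,-0.001,0,0],[0,0,-0.002,0,0],[0,0,-0.002,0,0]]]' >/dev/null;python3 st.py
```

```text
t 16.07 Fbase [ 0.3 -0.2] Fz -3.7 T [-0.013  0.048  0.043] corner mm [ -3.29 -28.81] z 0.0343 yaw -0.0768
t 16.45 Fbase [-0.1 -0.2] Fz -3.1 T [ 0.013 -0.028 -0.04 ] corner mm [ -3.29 -26.63] z 0.0342 yaw -0.0766
```

```bash
python3 -m creep '[[[0,0,-0.002,0,0],[0,0,-0.004,0,0],[0,0,-0.005,0,0],[0,0,-0.005,0,0]]]' >/dev/null;python3 st.py;python3 -m creep '[[[0,0,-0.0015,0,0],[0,0,-0.003,0,0],[0,0,-0.003,0,0]]]' >/dev/null;python3 st.py
```

```text
t 16.95 Fbase [ 0.1 -0.9] Fz -3.5 T [-0.036  0.032  0.033] corner mm [ -3.31 -21.45] z 0.0342 yaw -0.0764
t 17.32 Fbase [-0.2 -0.9] Fz -4.1 T [ 0.021  0.031 -0.049] corner mm [ -3.32 -18.22] z 0.0342 yaw -0.0761
```

```bash
python3 -m creep '[[[0,0,-0.001,0,0],[0,0,-0.002,0,0],[0,0,-0.002,0,0]]]' >/dev/null;python3 st.py;python3 -m creep '[[[0,0,-0.001,0,0],[0,0,-0.002,0,0],[0,0,-0.002,0,0]]]' >/dev/null;python3 st.py
```

```text
t 17.7 Fbase [-0.1 -0.8] Fz -5.1 T [0.062 0.039 0.032] corner mm [ -3.31 -16.1 ] z 0.0342 yaw -0.0759
t 18.07 Fbase [ 0.1 -3.7] Fz -2.4 T [-0.654  0.074  0.202] corner mm [ -3.3  -14.58] z 0.0341 yaw -0.0762
```

```bash
python3 -m creep '[[[0,0,-0.001,0,0],[0,0,-0.002,0,0],[0,0,-0.003,0,0],[0,0,-0.004,0,0],[0,0,-0.004,0,0]]]' >/dev/null;python3 st.py;python3 -m creep '[[[0,0,-0.001,0,0],[0,0,-0.002,0,0],[0,0,-0.003,0,0],[0,0,-0.003,0,0]]]' >/dev/null;python3 st.py
```

```text
t 18.7 Fbase [-1.  -2.6] Fz -3.5 T [-0.539  0.331  0.215] corner mm [ -3.51 -10.36] z 0.034 yaw -0.0759
t 19.2 Fbase [-2.3 -3.1] Fz -3.2 T [-0.584  0.4    0.261] corner mm [-3.58 -7.12] z 0.0339 yaw -0.0757
```

```bash
python3 -m creep '[[[0,0,-0.001,0,0],[0,0,-0.0015,0,0],[0,0,-0.0015,0,0]]]' >/dev/null;python3 st.py;python3 - <<'E'
from h import *
grab('wrist','w8'); crop('w8',80,90,260,290,4,'c15')
E
```

```text
t 19.57 Fbase [-3.1 -5.3] Fz -1.5 T [-1.032  0.691  0.245] corner mm [-3.64 -6.24] z 0.0339 yaw -0.0763
```

View pics/c15.png

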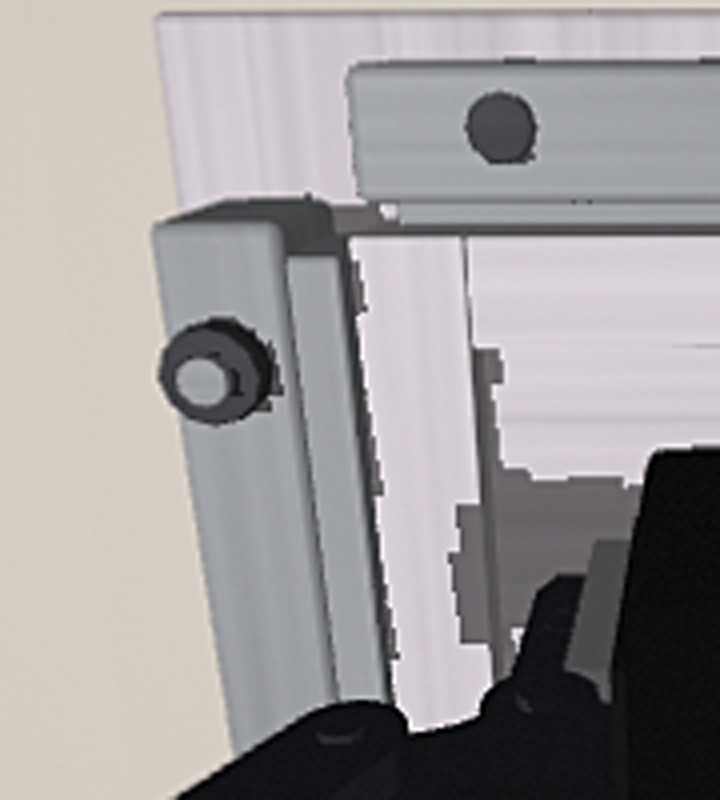

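```bash
python3 -m creep '[[[0,0,0.001,-0.0005,0],[0,0,0.0015,-0.0005,0],[0,0.001,0.0015,-0.0005,0],[0,0.0018,0.0015,-0.0005,0],[0,0.0018,0.0015,-0.0005,0]]]' >/dev/null;python3 st.py;python3 -m creep '[[[0,0.0003,0,0,0],[0,0.0006,0,0,0],[0,0.0006,0,0,0]]]' >/dev/null;python3 st.py
```

```text
t 20.25 Fbase [-0.3 -0. ] Fz -4.5 T [0.027 0.058 0.043] corner mm [-1.84 -7.54] z 0.0343 yaw -0.0762
t 20.62 Fbase [-5.1 -0.7] Fz -1.5 T [-0.008  1.072 -0.098] corner mm [-1.76 -7.5 ] z 0.0342 yaw -0.0761
```

```bash
python3 -m creep '[[[0,0.0011,0,0,0],[0,0.0012,0,0,0],[0,0.0012,0,0,0],[0,0.0012,0,0,0]]]' >/dev/null;python3 st.py;python3 -m creep '[[[0,0.0012,-0.0005,0,0],[0,0.0012,-0.001,0,0],[0,0.0012,-0.0015,0,0],[0,0.0012,-0.0015,0,0]]]' >/dev/null;python3 st.py
```

```text
t 21.12 Fbase [-8.3 -0.3] Fz 2.2 T [-0.01   1.76  -0.142] corner mm [-1.75 -7.45] z 0.034 yaw -0.0759
t 21.62 Fbase [-8.8 -3.3] Fz 4.1 T [-0.657  1.987 -0.115] corner mm [-1.71 -7.3 ] z 0.0338 yaw -0.0769
```

```bash
python3 -m creep '[[[0,0.0013,-0.0015,-0.0005,0],[0,0.0013,-0.0022,-0.0005,0],[0,0.0013,-0.0025,-0.0005,0],[0,0.0013,-0.0025,-0.0005,0]]]' >/dev/null;python3 st.py;python3 -m creep '[[[0,0.0013,-0.002,-0.0005,0],[0,0.0013,-0.0027,-0.0005,0],[0,0.0013,-0.003,-0.0005,0],[0,0.0013,-0.003,-0.0005,0]]]' >/dev/null;python3 st.py
```

```text
t 22.12 Fbase [-10.1  -7.2] Fz 4.4 T [-1.203  2.249 -0.073] corner mm [-1.66 -7.1 ] z 0.034 yaw -0.0784
t 22.62 Fbase [-12.   -8.5] Fz 6.2 T [-1.518  2.384 -0.045] corner mm [-1.66 -6.91] z 0.0343 yaw -0.0804
```

```bash
python3 -m creep '[[[0,0.0011,-0.002,-0.0002,-0.002],[0,0.0011,-0.0027,-0.0002,-0.004],[0,0.0011,-0.003,-0.0002,-0.004],[0,0.0011,-0.003,-0.0002,-0.004]]]' >/dev/null;python3 st.py
```

```text
t 23.12 Fbase [-11.2  -9. ] Fz 7.5 T [-1.51   2.33  -0.353] corner mm [-1.6 -6.9] z 0.0345 yaw -0.0767
```

Run:
```python
from h import *
s=sensors.observe();print(cv2.Rodrigues(s['eef_rot'])[0].round(4))
grab('wrist','w9');grab('side','s9');crop('s9',185,170,285,270,7,'c16')
```

```text
[[ 0.9966 -0.0762 -0.0311]
 [-0.0769 -0.9968 -0.0214]
 [-0.0294  0.0237 -0.9993]]
```

View pics/c16.png

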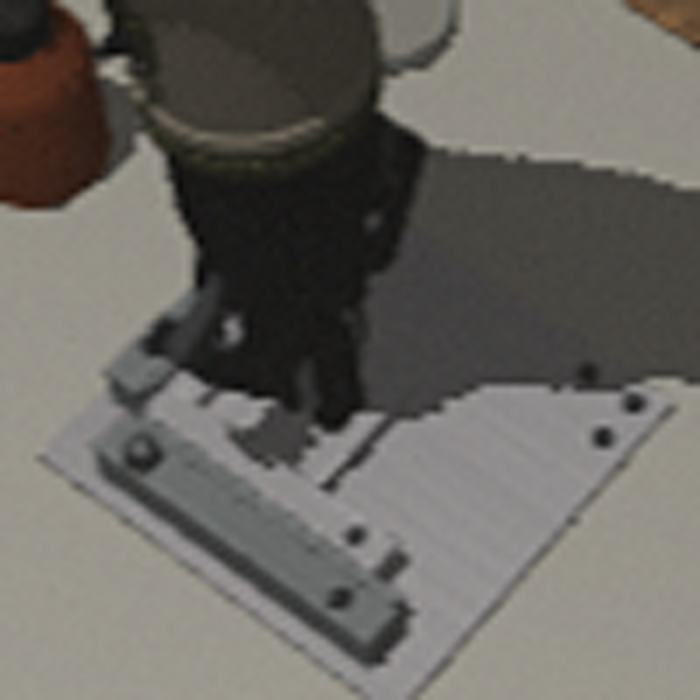

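View pics/w9.png

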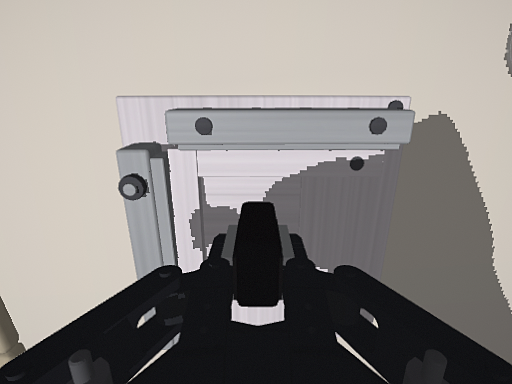

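```bash
cat >> st.py <<'E'
Rm=cv2.Rodrigues(rv)[0]; print('  tilt x-dip',(-Rm[2,0]).round(4),'y-dip(base+y)',(Rm[2,1]).round(4))
E
python3 -m creep '[[[0,-0.001,0.002,0,0],[0,-0.002,0.004,0,0],[0,-0.003,0.006,0,0],[0,-0.003,0.006,0,0]]]' >/dev/null;python3 st.py; python3 -m creep '[[[0,0,0,0.001,0],[0,0,0,0.002,0],[0,-0.001,0.001,0.003,0],[0,-0.002,0.002,0.003,0]]]' >/dev/null;python3 st.py
```

```text
t 23.73 Fbase [-0.5 -0. ] Fz -2.5 T [-0.065 -0.024 -0.035] corner mm [ -4.46 -13.03] z 0.0348 yaw -0.0768
  tilt x-dip 0.029 y-dip(base+y) 0.0237
t 24.23 Fbase [1.9 3.1] Fz 6.0 T [ 1.222 -0.84   0.107] corner mm [ -4.73 -13.51] z 0.0339 yaw -0.076
  tilt x-dip 0.0246 y-dip(base+y) 0.0217
```

```bash
for i in 1; do :; done; python3 -m creep '[[[0,-0.0015,0.002,0.0015,0],[0,-0.0025,0.004,0.0015,0],[0,-0.0025,0.004,0.0015,0]]]' >/dev/null;python3 st.py; python3 -m creep '[[[0,-0.0015,0.002,0.0015,0],[0,-0.0025,0.004,0.0015,0],[0,-0.0025,0.004,0.0015,0]]]' >/dev/null;python3 st.py
```

```text
t 24.6 Fbase [0.1 4.2] Fz 7.0 T [ 1.392 -0.909  0.1  ] corner mm [ -5.92 -16.29] z 0.0337 yaw -0.0753
  tilt x-dip 0.0214 y-dip(base+y) 0.0199
t 24.98 Fbase [0.8 4. ] Fz 5.7 T [ 1.511 -0.955  0.137] corner mm [ -7.07 -19.06] z 0.0334 yaw -0.0746
  tilt x-dip 0.0181 y-dip(base+y) 0.0181
```

```bash
python3 -m creep '[[[0,-0.001,0.003,0.002,0.001],[0,-0.0015,0.005,0.0025,0.001],[0,-0.0015,0.005,0.0025,0.001]]]' >/dev/null;python3 st.py; python3 -m creep '[[[0,-0.001,0.003,0.002,0.001],[0,-0.0015,0.005,0.0025,0.001],[0,-0.0015,0.005,0.0025,0.001]]]' >/dev/null;python3 st.py;python3 -m creep '[[[0,-0.001,0.003,0.002,0.001],[0,-0.0015,0.005,0.0025,0.001],[0,-0.0015,0.005,0.0025,0.001]]]' >/dev/null;python3 st.py
```

```text
t 25.35 Fbase [-1.   8.5] Fz 11.8 T [ 2.639 -0.782  0.328] corner mm [ -6.88 -21.07] z 0.0329 yaw -0.074
  tilt x-dip 0.0137 y-dip(base+y) 0.0145
t 25.73 Fbase [-0.8  8.8] Fz 13.9 T [ 2.852 -0.634  0.378] corner mm [ -6.63 -22.72] z 0.0325 yaw -0.073
  tilt x-dip 0.009 y-dip(base+y) 0.0106
t 26.1 Fbase [-1.3  9.8] Fz 13.8 T [ 3.037 -0.435  0.259] corner mm [ -6.46 -24.11] z 0.0322 yaw -0.0721
  tilt x-dip 0.0045 y-dip(base+y) 0.0065
```

```bash
python3 -m creep '[[[0,-0.001,0.003,0.002,0.002],[0,-0.0015,0.005,0.0025,0.003],[0,-0.0015,0.005,0.0025,0.003]]]' >/dev/null;python3 st.py; python3 -m creep '[[[0,0,0.003,0.001,0.001],[0,0,0.004,0.001,0.002],[0,0,0.004,0.001,0.002]]]' >/dev/null;python3 st.py
```

```text
t 26.48 Fbase [-2.5 12.2] Fz 17.4 T [2.82  0.153 0.152] corner mm [ -6.29 -24.98] z 0.0322 yaw -0.0738
  tilt x-dip 0.0001 y-dip(base+y) 0.0021
t 26.85 Fbase [-1.8  7.1] Fz 8.9 T [1.568e+00 1.770e-01 1.000e-03] corner mm [ -5.82 -26.85] z 0.0322 yaw -0.0753
  tilt x-dip -0.0013 y-dip(base+y) 0.0001
```

```bash
python3 -m creep '[[[0,-0.001,0,-0.001,0],[0,-0.001,0,-0.002,0.0008],[0,0,-0.005,-0.002,0.0008],[0,0.0015,-0.01,-0.002,0.0008],[0,0.0025,-0.015,-0.002,0.0008],[0,0.0028,-0.018,-0.002,0.0008],[0,0.0028,-0.018,-0.002,0.0008],[0,0.0028,-0.018,-0.002,0.0008]]]' >/dev/null;python3 st.py
python3 - <<'E'
from h import *
grab('wrist','wa'); crop('wa',80,90,260,290,4,'c17')
E
```

```text
t 27.85 Fbase [-0.6  0.3] Fz -4.1 T [-0.029  0.069 -0.004] corner mm [-3.05 -9.06] z 0.0342 yaw -0.0768
  tilt x-dip -0.0013 y-dip(base+y) 0.0002
```

View pics/c17.png

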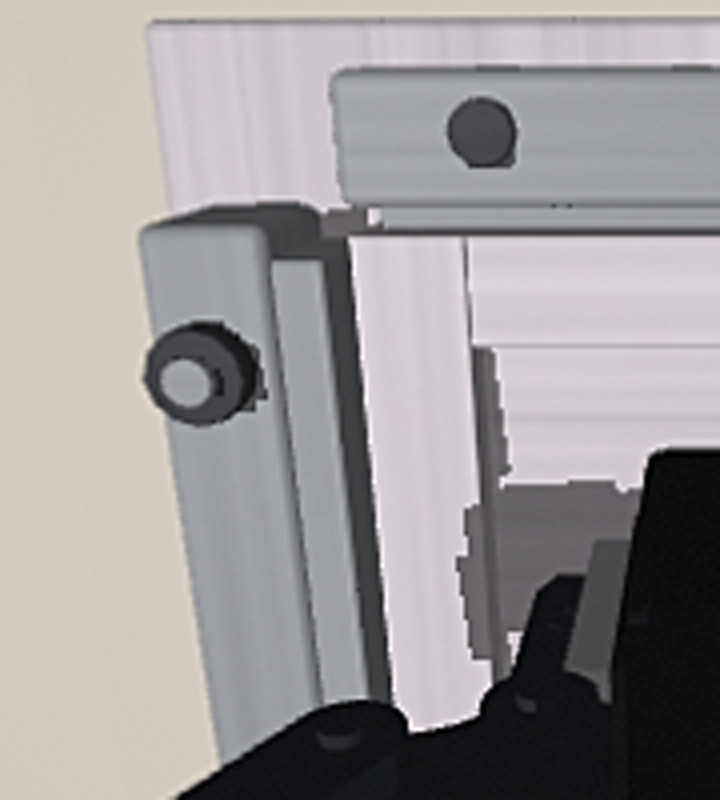

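```bash
python3 -m creep '[[[0,0,-0.0015,0,0],[0,0,-0.003,0,0],[0,0,-0.004,0,0],[0,0,-0.005,0,0],[0,0,-0.005,0,0],[0,0,-0.005,0,0]]]' >/dev/null;python3 st.py
```

```text
t 28.65 Fbase [-1.6 -7.6] Fz 0.6 T [-1.509  0.543  0.092] corner mm [-3.02 -6.15] z 0.0343 yaw -0.0784
  tilt x-dip -0.0009 y-dip(base+y) 0.0026
```

```bash
python3 -m creep '[[[0,0,0.001,0,-0.0006],[0,0,0.001,0,-0.0012],[0,0.001,0.001,0,-0.0012],[0,0.001,0.001,0,-0.0012]]]' >/dev/null;python3 st.py
```

```text
t 29.15 Fbase [-0.7  0.5] Fz -4.1 T [-0.058  0.093  0.018] corner mm [-2.05 -6.8 ] z 0.0343 yaw -0.0761
  tilt x-dip -0.0007 y-dip(base+y) 0.0023
```

```bash
python3 -m creep '[[[0,0.0006,0,0,0],[0,0.001,0,0,0],[0,0.0012,0,0,0],[0,0.0012,0,0,0]]]' >/dev/null;python3 st.py;  python3 -m creep '[[[0,0.001,-0.001,0,-0.0004],[0,0.001,-0.002,0,-0.0008],[0,0.001,-0.003,0,-0.0012],[0,0.001,-0.0035,0,-0.0014],[0,0.001,-0.0035,0,-0.0014]]]' >/dev/null;python3 st.py
```

```text
t 29.65 Fbase [-6.  -0.7] Fz 0.6 T [-0.024  1.37  -0.086] corner mm [-1.89 -6.74] z 0.034 yaw -0.076
  tilt x-dip 0.0014 y-dip(base+y) 0.0026
t 30.27 Fbase [-6.3 -7.8] Fz 1.5 T [-1.532  1.524 -0.064] corner mm [-1.84 -6.13] z 0.0336 yaw -0.076
  tilt x-dip 0.0042 y-dip(base+y) 0.0062
```

```bash
python3 -m creep '[[[0,0.0012,-0.0035,-0.0003,-0.0015],[0,0.0014,-0.004,-0.0003,-0.0018],[0,0.0015,-0.0045,-0.0003,-0.0021],[0,0.0015,-0.0045,-0.0003,-0.0021]]]' >/dev/null;python3 st.py
```

```text
t 30.77 Fbase [-11.  -13.5] Fz 6.8 T [-2.475  2.417 -0.203] corner mm [-1.77 -6.01] z 0.0335 yaw -0.076
  tilt x-dip 0.0083 y-dip(base+y) 0.0117
```

```bash
python3 -m creep '[[[0,0.0014,-0.0044,-0.0003,-0.0021],[0,0.0014,-0.0044,-0.0003,-0.0021],[0,0.0014,-0.0044,-0.0003,-0.0021],[0,0.0014,-0.0044,-0.0003,-0.0021]]]' >/dev/null;python3 st.py
```

```text
t 31.27 Fbase [-11.8 -13.3] Fz 7.3 T [-2.403  2.419 -0.158] corner mm [-1.76 -5.93] z 0.0335 yaw -0.076
  tilt x-dip 0.0124 y-dip(base+y) 0.0171
```

```bash
python3 -m creep '[[[0,0.0014,-0.0044,-0.0003,-0.0021],[0,0.0014,-0.0044,-0.0003,-0.0021],[0,0.0014,-0.0044,-0.0003,-0.0021],[0,0.0014,-0.0044,-0.0003,-0.0021],[0,0.0014,-0.0044,-0.0003,-0.0021],[0,0.0014,-0.0044,-0.0003,-0.0021],[0,0.0014,-0.0044,-0.0003,-0.0021],[0,0.0014,-0.0044,-0.0003,-0.0021],[0,0.0014,-0.0044,-0.0003,-0.0021]]]' >/dev/null;python3 st.py;python3 - <<'E'
from h import *
grab('wrist','wb'); crop('wb',90,90,420,290,2.4,'c18');grab('side','sb');crop('sb',185,170,285,270,7,'c19')
E
```

```text
t 32.4 Fbase [-12.2 -14.2] Fz 9.6 T [-2.188  2.53  -0.221] corner mm [-1.82 -5.85] z 0.0337 yaw -0.0762
  tilt x-dip 0.0165 y-dip(base+y) 0.0225
```

View pics/c18.png

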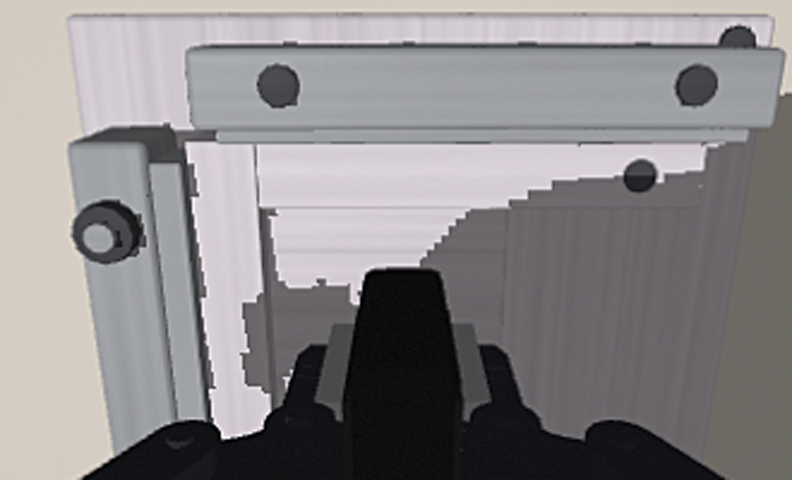

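View pics/c19.png

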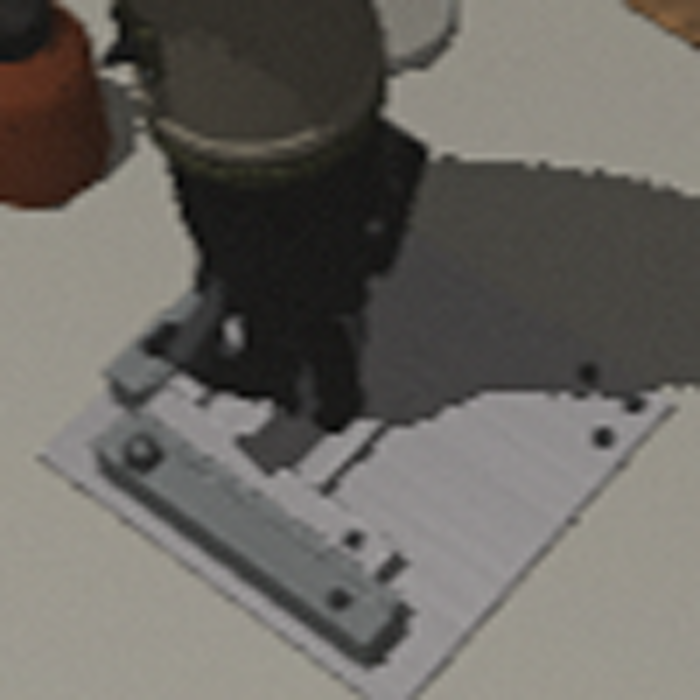

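```bash
python3 -m creep '[[[0,-0.001,0.002,0,0],[0,-0.003,0.004,0,0],[0,-0.005,0.008,0,0],[0,-0.005,0.008,0.001,0],[0,-0.005,0.008,0.0025,0]]]' >/dev/null;python3 st.py;python3 -m creep '[[[0,-0.0015,0.003,0.002,0.001],[0,-0.0025,0.006,0.0035,0.001],[0,-0.0025,0.006,0.0035,0.001]]]' >/dev/null;python3 st.py;python3 -m creep '[[[0,-0.0015,0.003,0.002,0.001],[0,-0.0025,0.006,0.0035,0.001],[0,-0.0025,0.006,0.0035,0.001]]]' >/dev/null;python3 st.py
```

```text
t 33.12 Fbase [-16.7  -6.5] Fz 31.3 T [-0.068  2.936  0.361] corner mm [ -6.9  -14.31] z 0.0333 yaw -0.0764
  tilt x-dip 0.0167 y-dip(base+y) 0.0237
t 33.5 Fbase [-2.2  7.2] Fz 14.7 T [ 2.722 -0.514  0.373] corner mm [ -6.87 -16.18] z 0.0329 yaw -0.0749
  tilt x-dip 0.01 y-dip(base+y) 0.0188
t 33.88 Fbase [-1.2 10.4] Fz 14.0 T [ 3.26  -0.282  0.207] corner mm [ -6.76 -17.43] z 0.0325 yaw -0.0736
  tilt x-dip 0.0032 y-dip(base+y) 0.013
```

```bash
python3 -m creep '[[[0,0,0.003,0.002,0.001],[0,0,0.006,0.003,0.002],[0,0,0.006,0.003,0.002]]]' >/dev/null;python3 st.py;python3 -m creep '[[[0,0,0.003,0.002,0.001],[0,0,0.006,0.0025,0.002],[0,0,0.006,0.0025,0.002]]]' >/dev/null;python3 st.py
```

```text
t 34.25 Fbase [-8.2 10.7] Fz 19.8 T [3.585 1.453 0.318] corner mm [ -5.8  -18.25] z 0.0322 yaw -0.0731
  tilt x-dip -0.0001 y-dip(base+y) 0.0076
t 34.62 Fbase [-6.8  9.5] Fz 17.7 T [2.679 1.393 0.177] corner mm [ -4.86 -19.71] z 0.0322 yaw -0.0728
  tilt x-dip -0.0032 y-dip(base+y) 0.0031
```

```bash
python3 -m creep '[[[0,-0.001,0.003,0.001,0.002],[0,-0.001,0.006,0.002,0.003],[0,-0.001,0.006,0.002,0.003]]]' >/dev/null;python3 st.py;python3 -m creep '[[[0,-0.001,0.003,0.001,0.001],[0,-0.001,0.005,0.0015,0.002],[0,-0.001,0.005,0.0015,0.002]]]' >/dev/null;python3 st.py
```

```text
t 35.0 Fbase [-3.2 10.5] Fz 14.6 T [2.423 1.003 0.06 ] corner mm [ -4.76 -22.07] z 0.0322 yaw -0.0752
  tilt x-dip -0.0062 y-dip(base+y) -0.0009
t 35.38 Fbase [-2.   8.9] Fz 11.4 T [2.041 0.546 0.084] corner mm [ -4.65 -24.36] z 0.0323 yaw -0.0765
  tilt x-dip -0.0091 y-dip(base+y) -0.0039
```

```bash
python3 -m creep '[[[0,-0.001,0,-0.001,0],[0,-0.003,0,-0.001,0],[0,-0.006,0,-0.001,0],[0,-0.006,0,0,0],[0,-0.006,0,0.0005,0]]]' >/dev/null;python3 st.py;python3 -m creep '[[[0,0.001,0,0.001,0],[0,0.003,0,0.0015,0],[0,0.0035,0,0.0015,0]]]' >/dev/null;python3 st.py
```

```text
t 36.0 Fbase [-6.7 -1.9] Fz 12.5 T [-0.497  2.155  0.047] corner mm [-11.19 -24.95] z 0.0322 yaw -0.0769
  tilt x-dip -0.0077 y-dip(base+y) -0.0027
t 36.38 Fbase [-17.9  -1.5] Fz 24.8 T [-0.152  3.864  0.127] corner mm [ -9.17 -24.71] z 0.0322 yaw -0.0762
  tilt x-dip -0.0046 y-dip(base+y) -0.0014
```

```bash
python3 -m creep '[[[0,-0.0005,0,-0.0015,0],[0,0,0,-0.002,0],[0,0.002,-0.006,-0.002,0],[0,0.004,-0.012,-0.002,0],[0,0.006,-0.016,-0.002,0],[0,0.0067,-0.0175,-0.002,0],[0,0.0067,-0.0175,-0.002,0],[0,0.0067,-0.0175,-0.002,0]]]' >/dev/null;python3 st.py
```

```text
t 37.38 Fbase [-0.   0.2] Fz -4.3 T [-0.04   0.054  0.042] corner mm [-2.52 -7.49] z 0.0342 yaw -0.0765
  tilt x-dip -0.0046 y-dip(base+y) -0.0013
```

```bash
python3 -m creep '[[[0,0.0008,0,0,0],[0,0.0014,0,0,-0.0003],[0,0.0018,-0.001,0,-0.0006],[0,0.0019,-0.0025,-0.0002,-0.0012],[0,0.0019,-0.004,-0.0003,-0.0018],[0,0.0019,-0.005,-0.0003,-0.0022],[0,0.0019,-0.0052,-0.0003,-0.0023],[0,0.0019,-0.0052,-0.0003,-0.0023]]]' >/dev/null;python3 st.py
```

```text
t 38.38 Fbase [-6.3 -9.6] Fz -0.3 T [-2.009  1.577 -0.277] corner mm [-1.89 -6.02] z 0.0337 yaw -0.0757
  tilt x-dip -0.0009 y-dip(base+y) 0.0032
```

```bash
python3 -m creep '[[[0,0.0013,-0.004,-0.0003,-0.0019],[0,0.0015,-0.0044,-0.0003,-0.002],[0,0.0015,-0.0044,-0.0003,-0.002],[0,0.0015,-0.0044,-0.0003,-0.002]]]' >/dev/null;python3 st.py;  python3 -m creep '[[[0,0.0015,-0.0044,-0.0003,-0.002],[0,0.0015,-0.0044,-0.0003,-0.002],[0,0.0015,-0.0044,-0.0003,-0.002],[0,0.0015,-0.0044,-0.0003,-0.002],[0,0.0015,-0.0044,-0.0003,-0.002],[0,0.0015,-0.0044,-0.0003,-0.002],[0,0.0015,-0.0044,-0.0003,-0.002],[0,0.0015,-0.0044,-0.0003,-0.002],[0,0.0015,-0.0044,-0.0003,-0.002],[0,0.0015,-0.0044,-0.0003,-0.002],[0,0.0015,-0.0044,-0.0003,-0.002],[0,0.0015,-0.0044,-0.0003,-0.002]]]' >/dev/null;python3 st.py
```

```text
t 38.88 Fbase [-10.4 -12.7] Fz 6.9 T [-2.343  2.37  -0.142] corner mm [-1.86 -5.94] z 0.0337 yaw -0.0759
  tilt x-dip 0.0032 y-dip(base+y) 0.0086
t 40.38 Fbase [-10.1 -12.3] Fz 6.9 T [-2.353  2.39  -0.203] corner mm [-1.8  -5.88] z 0.0337 yaw -0.0762
  tilt x-dip 0.0074 y-dip(base+y) 0.0139
```

```bash
python3 -m creep '[[[0,0.0015,-0.0048,-0.0003,-0.0022],[0,0.0016,-0.005,-0.0003,-0.0023],[0,0.0016,-0.005,-0.0003,-0.0023],[0,0.0016,-0.005,-0.0003,-0.0023],[0,0.0016,-0.005,-0.0003,-0.0023],[0,0.0016,-0.005,-0.0003,-0.0023],[0,0.0016,-0.005,-0.0003,-0.0023],[0,0.0016,-0.005,-0.0003,-0.0023],[0,0.0016,-0.005,-0.0003,-0.0023],[0,0.0016,-0.005,-0.0003,-0.0023],[0,0.0016,-0.005,-0.0003,-0.0023],[0,0.0016,-0.005,-0.0003,-0.0023]]]' >/dev/null;python3 st.py
```

```text
t 41.88 Fbase [-12.3 -15.2] Fz 8.6 T [-2.603  2.691 -0.188] corner mm [-1.76 -5.81] z 0.0337 yaw -0.0765
  tilt x-dip 0.0119 y-dip(base+y) 0.0201
```

```bash
python3 -m creep '[[[0,-0.002,0.004,0,0],[0,-0.006,0.012,0,0],[0,-0.012,0.02,-0.005,0],[0,-0.015,0.025,-0.02,0],[0,-0.02,0.03,-0.04,0],[0,-0.025,0.04,-0.065,0],[0,-0.03,0.05,-0.09,0],[0,-0.04,0.06,-0.12,0],[0,-0.05,0.07,-0.15,0],[0,-0.055,0.075,-0.165,0],[0,-0.055,0.075,-0.165,0],[0,-0.055,0.075,-0.165,0]]]' >/dev/null;python3 st.py;python3 - <<'E'
from h import *
grab('wrist','wc'); crop('wc',100,20,300,220,4,'c20')
print(sensors.observe()['tool_pos'])
E
```

```text
t 43.38 Fbase [-0.4  0.2] Fz -3.2 T [0.021 0.039 0.011] corner mm [-55.11 -77.13] z 0.1999 yaw -0.076
  tilt x-dip 0.0131 y-dip(base+y) 0.0198
[ 0.51834799 -0.02414615  0.1996361 ]
```

View pics/wc.png

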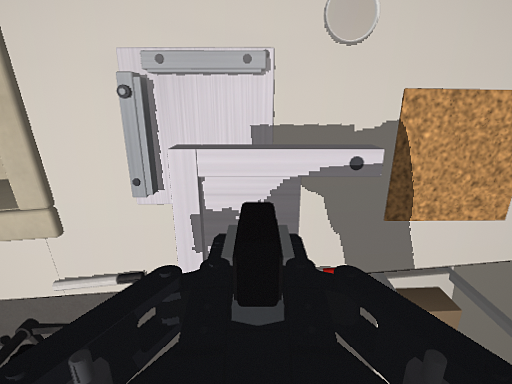

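View pics/c20.png

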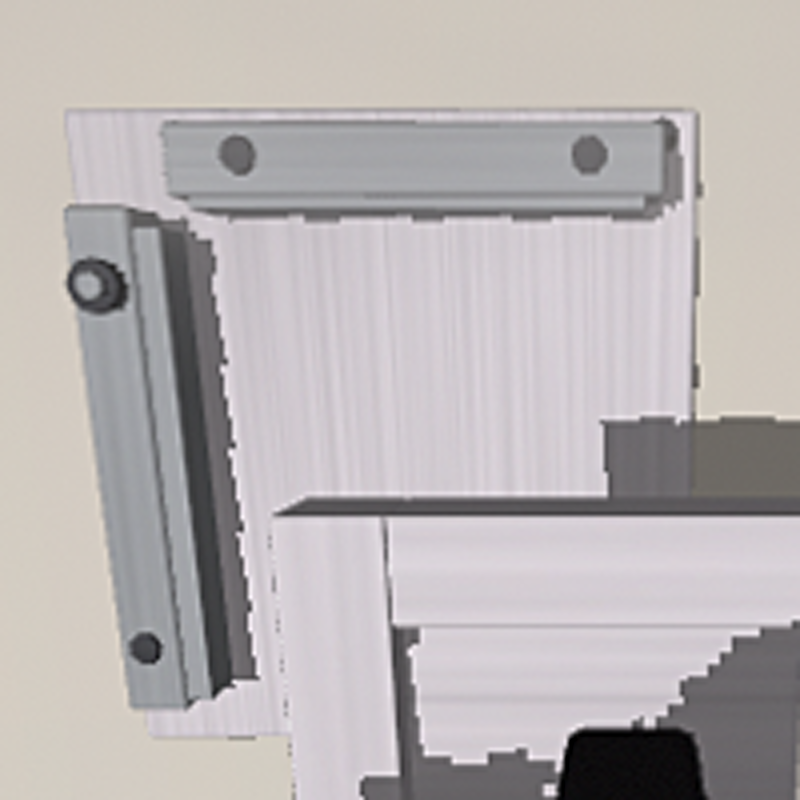

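Run:
```python
from h import *
X=load('wc'); px=lambda p:(np.array(p)/4+[100,20]-.5+.125)
def yaw(a,b,z,sw=0):
    v=onz(X,*px(b),z)-onz(X,*px(a),z); return (np.arctan2(v[1],v[0])-(0 if not sw else np.pi/2)).round(4), np.linalg.norm(v).round(4)
print('plate L',yaw((150,738),(66,110),.006)); print('plate top',yaw((698,110),(66,110),.006,1))
print('rail outer',yaw((130,708),(65,212),.03)); print('rail inner',yaw((187,705),(125,212),.03)); print('jaw',yaw((212,693),(155,230),.0285))
print('fixed rail front',yaw((655,197),(180,195),.03,1)); print('fix back',yaw((660,122),(163,122),.03,1))
print('screws fixed',yaw((590,155),(238,155),.03,1),'swing', yaw((146,648),(97,286),.03))
```

```text
plate L (np.float64(-0.0803), np.float64(0.1836))
plate top (np.float64(-0.0757), np.float64(0.1728))
rail outer (np.float64(-0.0875), np.float64(0.1368))
rail inner (np.float64(-0.0771), np.float64(0.1359))
jaw (np.float64(-0.0725), np.float64(0.1284))
fixed rail front (np.float64(-0.08), np.float64(0.1231))
fix back (np.float64(-0.0754), np.float64(0.1265))
screws fixed (np.float64(-0.0757), np.float64(0.0903)) swing (np.float64(-0.077), np.float64(0.1))
```

```bash
python3 -m creep '[[[0,0,0.03,0,0],[0,0.003,0.07,0,0],[0,0.003,0.11,0,0],[0,0.003,0.15,0,0],[0,0.003,0.19,0,0],[0,0.003,0.22,0,0],[0,0.003,0.245,0,0],[0,0.003,0.26,0,0],[0,0.003,0.26,0,0],[0,0.003,0.26,0,0]]]' >/dev/null;python3 st.py;python3 - <<'E'
from h import *
grab('wrist','wd');s=sensors.observe();R=cv2.Rodrigues(s['eef_rot'])[0];print(s['tool_pos'])
print(R.T@(np.array([.5015,-.284,.036])-s['tool_pos']))
E
```

```text
t 44.67 Fbase [0.  0.3] Fz -3.8 T [ 0.029 -0.01   0.003] corner mm [ -51.53 -335.54] z 0.2044 yaw -0.0742
  tilt x-dip 0.014 y-dip(base+y) 0.0188
[ 0.50216923 -0.2820461   0.20462832]
[ 0.0017985  -0.00123183  0.16862688]
```

View pics/wd.png

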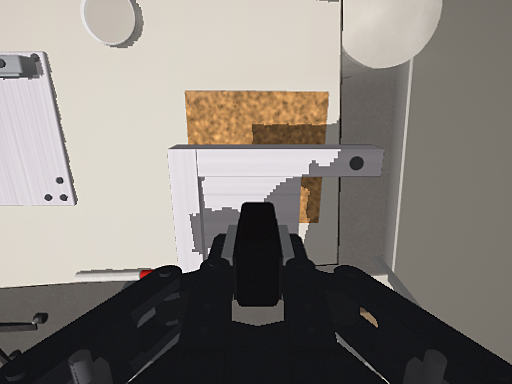

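Run:
```python
from h import *
d=load('wd')
a=onz(d,185,91,.004);b=onz(d,328.5,92,.004);print(a,b,np.linalg.norm(a-b))
v=(b-a)[:2]/np.linalg.norm((b-a)[:2]); n=np.array([v[1],-v[0]]); 
for s in (1,-1): print((a+b)[:2]/2+s*.085*n)
print(np.arctan2(v[1],v[0])+np.pi/2)
```

```text
[ 0.59215729 -0.20843229  0.004     ] [ 0.57873371 -0.37596057  0.004     ] 0.1680652110817683
[ 0.50071706 -0.28540737]
[ 0.67017394 -0.29898549]
-0.07995642787894042
```

Mat centre ≈ (0.501, −0.285), agreeing with the earlier fit. Lowering: underside touches the mat at TCP z ≈ 0.030.

```bash
python3 -m creep '[[[0,0.0015,0,0.03,0.003],[0,0.0015,0,0.06,0.003],[0,0.0015,0,0.09,0.003],[0,0.0015,0,0.115,0.003],[0,0.0015,0,0.135,0.003],[0,0.0015,0,0.15,0.003],[0,0.0015,0,0.16,0.003],[0,0.0015,0,0.1665,0.003],[0,0.0015,0,0.1665,0.003],[0,0.0015,0,0.1665,0.003]]]' >/dev/null;python3 st.py; python3 -c "
from h import *
print(sensors.observe()['tool_pos'])"
```

```text
t 45.98 Fbase [ 0.  -1.4] Fz -3.8 T [0.004 0.047 0.063] corner mm [ -51.87 -338.81] z 0.0387 yaw -0.0786
  tilt x-dip 0.0129 y-dip(base+y) 0.0195
[ 0.5015216  -0.28532258  0.03868563]
```

```bash
python3 -m creep '[[[0,0,0,0.003,0],[0,0,0,0.005,0],[0,0,0,0.0065,0],[0,0,0,0.0075,0],[0,0,0,0.008,0]]]' >/dev/null;python3 st.py;python3 -m creep '[[[0,-0.001,0.001,0.0015,0],[0,-0.001,0.001,0.0015,0],[0,-0.001,0.001,0.0015,0]]]' >/dev/null;python3 st.py; python3 -m creep '[[[0,-0.001,0.001,0.0015,0],[0,-0.001,0.001,0.0015,0],[0,-0.001,0.001,0.0015,0]]]' >/dev/null;python3 st.py
```

```text
t 46.6 Fbase [-5.7  0.8] Fz 9.0 T [0.724 0.896 0.279] corner mm [ -51.94 -339.21] z 0.0315 yaw -0.0788
  tilt x-dip 0.0128 y-dip(base+y) 0.0199
t 46.98 Fbase [-3.8  3.3] Fz 7.7 T [1.483 0.266 0.281] corner mm [ -51.99 -339.47] z 0.0312 yaw -0.078
  tilt x-dip 0.0111 y-dip(base+y) 0.0194
t 47.35 Fbase [-4.3  4.1] Fz 9.5 T [1.581 0.341 0.308] corner mm [ -51.99 -339.52] z 0.0311 yaw -0.0769
  tilt x-dip 0.0095 y-dip(base+y) 0.0188
```

```bash
python3 -m creep '[[[0.25,0,0,0,0],[0.35,0,0,0,0],[0.5,0,0,0,0],[0.7,0,0,0,0],[0.7,0,0,0,0]]]' 40; python3 -m creep '[[[0.7,0,0,-0.005,0],[0.7,0,0,-0.015,0],[0.7,0,0,-0.03,0],[0.7,0,0,-0.05,0],[0.7,0,0,-0.075,0],[0.7,0,0,-0.1,0],[0.7,0,0,-0.13,0],[0.7,0,0,-0.16,0],[0.7,0,0,-0.19,0],[0.7,0,0,-0.2,0],[0.7,0,0,-0.2,0]]]'
python3 - <<'E'
from h import *
grab('wrist','we');grab('side','se');crop('se',180,100,400,280,3.5,'c21')
E
```

```text
time_s: 47.98
tool_pos: [0.5013, -0.2861, 0.031]
eef_rot: [3.121, -0.12, -0.016]
wrist_force: [-0.1, 0.5, -0.2]
width: 0.701
time_s: 49.35
tool_pos: [0.5037, -0.2825, 0.2315]
eef_rot: [3.12, -0.12, -0.015]
wrist_force: [-0.1, -0.2, -0.4]
width: 0.698
```

View pics/we.png

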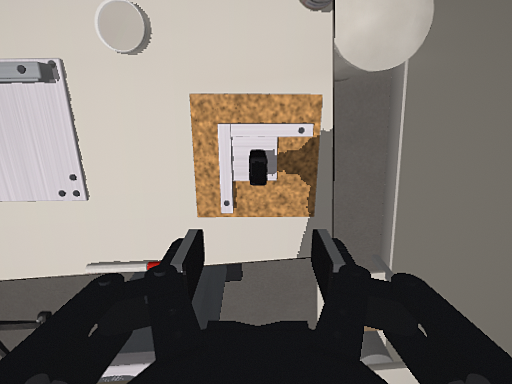

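View pics/c21.png

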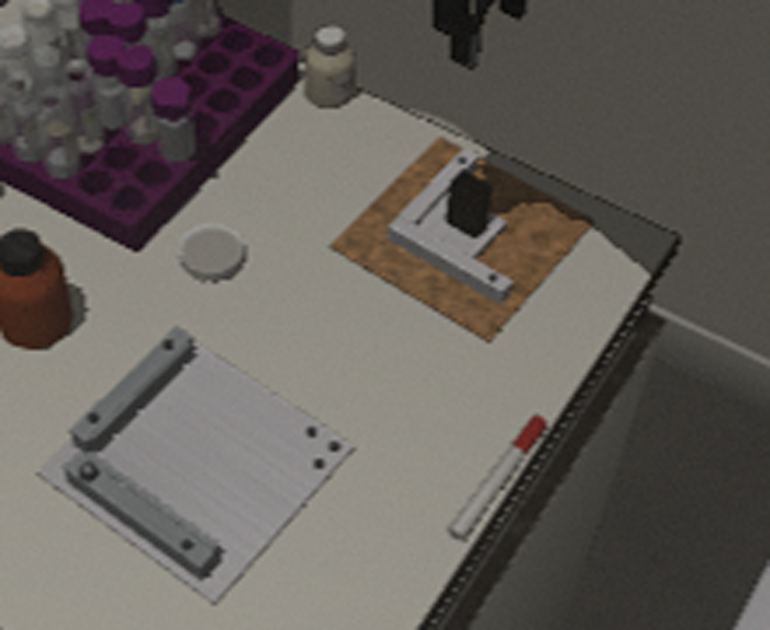

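Run:
```python
from h import *
workorder.finish_job(); print(sensors.observe()['time_s'])
```

```text
the job is handed in; nothing more can be done
the job is handed in; nothing more can be done
```

I pressed the square into the corner so that it pushed the swinging rail true, then laid it back on its mat. The job was handed in at about 49 s of the 72 s allowed. No verdict was reported, so these are my own checks.

**Pressing**
- There were three holds, all with steady wrist readings where I sampled them, at the start and end of each hold (only at the end of the third):

| Hold | Length (s) | Force on fixed-rail side (N) | Force on swing-rail side (N) |
|---|---|---|---|
| 1 | about 1.6 | 11–12 | 13–14 |
| 2 | 1.5 | about 10 | 12–13 |
| 3 | about 1.3 | about 12 | about 15 |

- These are total wrist forces. Friction between the square and the rails could hide part of the real push on each one, so the true contact forces are not separately confirmed.
- The first hold was made with the tool tilted by up to about 0.02 rad. I levelled the square on the plate and repeated the hold. The tilt crept back to about 0.007–0.014 rad during the second hold, and to 0.012–0.020 rad by the end of the third.

**Things that went less well**
- While sliding along the fixed rail, the square once stuck by friction at about 14 N. I backed off and carried on.
- A levelling press on the plate briefly reached about 31 N downward. That was on the plate, not on the rails.

**Last checks**
- **Rail:** its screw line measured at a yaw of -0.077 rad, against -0.076 to -0.080 rad for the plate edges. Individual rail edges scattered from -0.073 to -0.088 rad, so the picture confirms true to only about 0.005 rad. I did not measure it again after laying the square down.
- **Square:** it lies flat on the mat with the grip within about 2 mm of the centre.
- **Bystanders:** the dish, the bottles and the red-capped pen are where they were in the last side picture. The other pen was not in that view.
- **Robot:** the gripper is open and clear of everything.

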